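# Empty the stub scoop through the slot of the stub tin

## Task

Empty the scoop of spent gouging-rod stubs into the stub tin: line its spout up with the slot in the tin's sloping lid, nose the lip gently in past the spring flap and tip all three stubs through. The stubs are still hot, so never touch them with the fingers, and leave the mug, the pliers and the loose castings (tee and cap) where they are. Then stand the empty scoop flat on the table, with the flap shut again.

Things in the scene. Friction and masses are not known exactly. Their poses are not given: they have to be found in the camera images.
- scoop_grip (a point): Centre of the wooden grip of a loose sheet-steel scoop (about 0.24 kg, 156 x 66 mm). The grip bar is 74 mm long (scoop's x), 16 mm wide (y: pinch it across this), 24 mm high; its centre is 62 mm above the scoop's underside (z = 0.062 on the table), its underside 23 mm above the side walls' tops. Axes are the scoop's: x to the open spout, y across, z up.
- scoop_lip (a point): Lip: middle of the lower front edge of the open spout, 95 mm ahead (x) of the grip's centre and 62 mm below it; same axes. Floor 2.5 mm thick; side walls 27 mm high, sloping to 11.5 mm at the lip over the last 55 mm, where the outside width narrows from 66 to 48 mm. Stubs stay in while it is level or spout-up, may slide from 25 degrees spout-down and surely from 45.
- stub_a_mid (a point): Middle of a spent gouging-rod stub, a dull copper-brown carbon rod 10 mm thick and 74 mm long with a dark burnt end (20 g); x along the rod. At the start the three stubs lie in the scoop, roughly along its x.
- stub_b_mid (a point): Middle of the second stub, 10 mm thick, 80 mm long; as above.
- stub_c_mid (a point): Middle of the third stub, 10 mm thick, 86 mm long; as above.
- stub_tin: Fixed grey sheet-steel tin, 120 mm deep (its x) by 124 mm wide (y). Origin: centre of its underside, on the table; z up. Its lid slopes at 38 degrees and rises towards +x: 58 mm high at the front (-x) edge, 152 mm at the back. The scoop pours in from the front, with its spout pointing along the tin's +x and down. Walls and lid are 2.5 to 3 mm.
- slot (a point): Centre of the slot in the tin's sloping lid, at the lid's outer surface, 97 mm above the table; axes are the tin's. The slot is 66 mm long along the tin's y and 26 mm wide along the slope; straight in is 52 degrees below level, towards +x. Just under the lid (4 mm) a flap closes it.
- slot_flap (a joint): Angle of the steel flap under the slot (rad): 0 shut, 1.75 limit. It is hinged along the slot's lower (front) edge and its free edge swings inwards and down; a spring shuts it by itself. Pushing it wide open (1.2 or more) with the lip takes some 2 to 5 N and a lip about 20 mm past the lid; stubs lying on it cannot hold it open.
- steel_mug: Bystander: grey steel mug, 86 mm across, 95 mm high. Origin near the centre of its underside.
- cast_tee: Bystander: grey cast tee fitting, 54 x 72 x 40 mm. Origin: centre of its underside.
- cast_cap: Bystander: grey cast cap fitting, 52 mm across, 43 mm high. Origin: centre of its underside.
- pliers: Bystander: black-handled pliers lying flat, 201 x 64 x 13 mm. Origin: centre of the underside.

How it is judged:
On the way, in this order (a step that is already met when the one before it is completed fails the run):
1. the scoop is lifted clear of the table with the three stubs in it (height (world z) of scoop_grip above 0.1 m and z of each of stub_a_mid, stub_b_mid, stub_c_mid in the frame of scoop_grip below -0.02 m and distance between each of stub_a_mid, stub_b_mid, stub_c_mid and scoop_grip below 0.1 m), for 0.1 s.
2. all three stubs are inside the tin (x of stub_a_mid in the frame of stub_tin between -0.06 and 0.06 m and y of stub_a_mid in the frame of stub_tin between -0.062 and 0.062 m and z of stub_a_mid in the frame of stub_tin between 0 and 0.075 m and x of stub_b_mid in the frame of stub_tin between -0.06 and 0.06 m and y of stub_b_mid in the frame of stub_tin between -0.062 and 0.062 m and z of stub_b_mid in the frame of stub_tin between 0 and 0.075 m and x of stub_c_mid in the frame of stub_tin between -0.06 and 0.06 m and y of stub_c_mid in the frame of stub_tin between -0.062 and 0.062 m and z of stub_c_mid in the frame of stub_tin between 0 and 0.075 m), for 0.2 s.
At the end, for the whole second after the job is handed in: All three stubs lie inside the tin (their middles between its walls and less than 75 mm above the table), the flap is shut (within 0.12 rad), and the scoop stands flat on the table (grip 62 mm up, within 7 mm; tilted less than 0.1 rad), let go (all of step 2 and value of joint slot_flap below 0.12 rad and height (world z) of scoop_grip between 0.055 and 0.069 m and angle between scoop_grip's own z axis and vertical below 0.1 rad); the robot touches nothing.
It fails at once if the fingers touch a stub (contact force between the fingers and stub_a above 0.5 N or contact force between the fingers and stub_b above 0.5 N or contact force between the fingers and stub_c above 0.5 N).
It fails at once if the tin is pressed with more than 40 N (contact force between scoop and stub_tin above 40 N).
It fails at once if the mug, pliers or a casting is moved more than 20 mm (distance of any of steel_mug, cast_tee, cast_cap, pliers from where it was at the start of the episode above 0.02 m).
It also fails if it takes over 56 s, if anything falls off the work surface, if the arm or the gripper's body presses on something with over 40 N, if the wrist force passes 120 N, or if a joint passes its speed limit or range.

## Robot

A 6-joint arm with a two-finger parallel gripper is mounted at the origin on a cart in front of the work surface, level with it; the furniture and walls round the work are solid. World frame = base frame: x ahead of the robot, y to its left, z up, the work surface at z = 0. Lengths are in m, angles in rad, forces in N, time in s.
With the tool pointing down it reaches from about 0.35 to 0.775 m from the base axis. Payload 5.5 kg.
Tool frame: the origin (TCP) lies midway between the tips of the shut fingers; the grasp point (between the pads) lies 19 mm behind it; z points along the fingers, x is the direction in which the jaws open and shut, and the axes are right-handed (so a half turn about z gives the same grasp; the last joint's range is limited). The gripper opens to 85 mm and grips with 20 to 120 N. Pads are 22 mm wide; open, the fingers measure 114 mm over their backs; the gripper's body (76 mm by 85 mm) begins 54 mm behind the grasp point. The pads swing forward as they close: fully open they stand 13 mm farther back than shut.
Start: joints at [1.186, 0.313, 0.046, 1.304, 0, 1.431], TCP at [0.139, 0.558, 0.203] pointing down, gripper open.
Joint ranges: [-2.76, 2.76], [-0.86, 1.69], [-1.03, 1.26], [-2.2, 2.34], [-1.47, 1.5], [-3.14, 3.14]. Speed limits (rad/s): [2.57, 2.57, 3.14, 3.14, 3.14, 3.14].

## Interface

Orientations are given as a unit quaternion [w, x, y, z].
In Python, from workcell import env gives the robot as it stands.
- The arm moves only by the tool servo_tool, never from a script. Its argument "targets" is a list of rows, each an object with "xyz": the shift along the tool's x, y, z in m, a list of three; "twist": the turn, a rotation vector about the tool's x, y, z in rad, a list of three; "jaw": the opening, from 0 (shut) to 1 (fully open). A call has 1 to 12 rows; each row is the pose to reach, as a shift and turn from the pose commanded when the call began, along the tool's axes at that moment; what a row does not reach only later rows make up. A row lasts 1/12 s, in which the tool goes at most 41.7 mm and 7.16 degrees, less where a joint would pass 70% of its speed; a pose out of reach is approached as far as the arm can. A call with a gripper value outside its range is refused whole. The fingers move at their own pace and stop on an object; "squeeze" is the grip in N (left out, the last holds). Time passes only in rows, so rows that repeat a pose let the fingers close. It gives the time, the measured TCP pose, the force and the opening at its end, in the units of the state.
- env.get_state(): the state, without advancing time (a new reading comes with each control period).
- env.read_camera(name): name is "scene" or "top" or "wrist"; returns a dict with "color" (420x560x3 uint8, red, green, blue), "depth" (420x560 float32, m along the optical axis (not along the pixel's ray), 0 where there is no reading), "fx", "fy", "cx", "cy" (pixels), "k1" (the pictures are not rectified: a ray, as slopes to the right and down, at radius r is drawn at 1 + k1 r^2 times it, then the intrinsics apply), "eye" and "attitude" of the camera in the world. Camera axes: x right, y down, z forward; pixel columns grow to the right and rows downward; lengths in m; the calibration is good to about 2 mm. A picture is of the moment at which its call begins.
- env.hand_in(): hands the job in, once; it reports no verdict.
The state is a dict: "clock": time; "joint_pos": joint angles; "qvel": joint speeds; "tau": joint torques, N m; "tcp_pos": TCP position; "orientation": TCP orientation; "wrist_force": force on the tool from outside, world axes, zero at the start; "ft_torque": the same for the moment, N m; "finger_gap": finger opening in m.
Only numpy, scipy, OpenCV 4.12 (cv2) and the standard library are available. Lean on these libraries where they do the work, as an engineer would, in place of code of your own. Each camera call takes 0.05 s, during which the arm holds its last target. There are 200 camera calls.

## Working session

There is one attempt and no reset: what is moved stays moved. The work goes in short steps, Python scripts to look and compute and a tool call to move; the robot and the scene stay as the last step left them, time stands still between calls to the robot, and variables do not carry over. Pictures are saved under pics/ and viewed, about 8 in all and at most 12, crops included, and the job is handed in when it is done.

Besides the shell and the picture viewer there is one more tool, called after "Request:" by a JSON object that holds its "op" and its "data", one argument or row to a line. servo_tool: Moves the arm, as the interface text tells. Its arguments: {"type":"object","properties":{"targets":{"type":"array","items":{"type":"object","properties":{"xyz":{"type":"array","items":{"type":"number"}},"twist":{"type":"array","items":{"type":"number"}},"jaw":{"type":"number"}}}},"squeeze":{"type":"number"}},"required":["targets"]}

```bash
mkdir -p pics; ls; cat > h.py <<'E'
import numpy as np, cv2, sys
from scipy.spatial.transform import Rotation as R
sys.path.insert(0,'.')
from workcell import env
def rot(q): return R.from_quat([q[1],q[2],q[3],q[0]]).as_matrix()
def att(c):
    a=np.array(c["attitude"],float)
    return a if a.shape==(3,3) else rot(a)
def cloud(c):
    h,w=c["depth"].shape
    v,u=np.mgrid[:h,:w]
    K=np.array([[c["fx"],0,c["cx"]],[0,c["fy"],c["cy"]],[0,0,1.]])
    p=cv2.undistortPoints(np.stack([u,v],-1).reshape(-1,1,2).astype(np.float64),K,np.array([c["k1"],0,0,0,0.]))
    p=p.reshape(h,w,2); d=c["depth"][...,None]
    P=np.concatenate([p*d,d],-1)@att(c).T+np.array(c["eye"])
    P[c["depth"]==0]=np.nan
    return P
def save(c,n,crop=None,scale=1):
    im=c["color"][...,::-1]
    if crop: im=im[crop[1]:crop[3],crop[0]:crop[2]]
    cv2.imwrite('pics/'+n,cv2.resize(im,None,fx=scale,fy=scale,interpolation=cv2.INTER_CUBIC))
E
python3 - <<'E'
from h import *
for n in("scene","top"):
    c=env.read_camera(n); print(n,c["eye"],c["attitude"],c["fx"],c["k1"])
    np.save(n+'.npy',cloud(c)); save(c,n+'0.png')
a=cv2.imread('pics/scene0.png');b=cv2.imread('pics/top0.png')
cv2.imwrite('pics/both.png',cv2.resize(np.vstack([a,b]),None,fx=.71,fy=.71))
print(env.get_state())
E
```

```text
pics
scene [0.15715273 0.55399666 0.88338313] [ 0.09582763 -0.29204888  0.89539381 -0.32217145] 478.90826868443486 -0.08458333279471653
top [ 0.22794032 -0.04479011  1.06798127] [-0.11760811  0.73790396 -0.657167    0.09898289] 528.55580577049 -0.02212227323514836
{'clock': 0.1, 'joint_pos': array([1.18641939e+00, 3.13929559e-01, 4.51091419e-02, 1.30360108e+00,
       2.21974881e-06, 1.43117907e+00]), 'qvel': array([ 0.00073703, -0.00335204,  0.00307899, -0.00209275, -0.00140976,
        0.00061652]), 'tau': array([ 2.13968466e-03, -4.81726241e+01,  2.99244189e+01,  1.28174300e-02,
       -1.30279618e-04, -9.85606476e-07]), 'tcp_pos': array([0.13916715, 0.55739577, 0.20170243]), 'orientation': array([ 4.05191991e-04,  7.88137789e-01,  6.15498306e-01, -7.04354176e-04]), 'wrist_force': array([ 0.68321763,  0.33622593, -0.07449197]), 'ft_torque': array([0.00498179, 0.04622268, 0.05414607]), 'finger_gap': 0.08510031485249087}
```

View pics/top0.png

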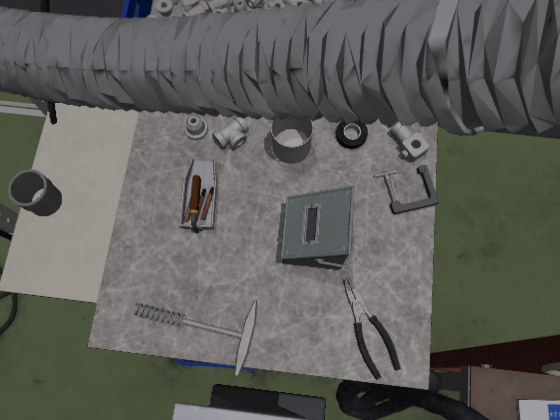

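View pics/scene0.png

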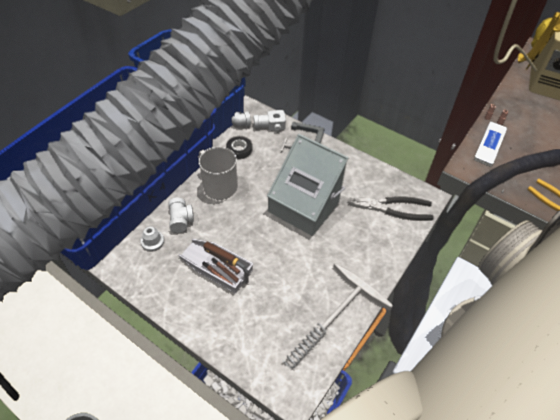

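The views show the scoop near (198,195) in the top view, the tin near (318,228) with its slot near (311,223), and a duct hanging over the far edge. Next I'll measure them.

```bash
python3 - <<'E'
from h import *
np.set_printoptions(precision=3,suppress=True)
T=np.load('top.npy');S=np.load('scene.npy')
for n,u,v in[('tabL',150,250),('tabR',400,330),('scoop tip',202,162),('tip2',197,232),('grip',195,190),('tinTL',288,198),('TR',352,190),('BR',347,262),('BL',284,252),('slot',311,223),('duct',230,95),('mug',291,125)]: print(n,T[v,u])
for n,u,v in[('slot',303,183),('tinA',303,140),('tinB',346,160),('grip',218,254),('table',320,270),('duct',200,120)]: print('S',n,S[v,u])
# lid plane from both
for nm,P,(u0,v0,u1,v1) in(('top',T,(284,190,354,264)),('scene',S,(270,138,346,232))):
    q=P[v0:v1,u0:u1].reshape(-1,3); q=q[np.isfinite(q).all(1)&(q[:,2]>.055)]
    best=None;rng=np.random.default_rng(0)
    for _ in range(300):
        a=q[rng.choice(len(q),3,0)];n=np.cross(a[1]-a[0],a[2]-a[0])
        if np.linalg.norm(n)<1e-6: continue
        n/=np.linalg.norm(n);k=abs((q-a[0])@n)<.003
        if best is None or k.sum()>best.sum():best=k
    p=q[best];c=p.mean(0);n=np.linalg.svd(p-c,full_matrices=False)[2][2];n*=np.sign(n[2])
    print(nm,'n',n,'tilt',np.degrees(np.arccos(n[2])),'yaw +x',np.degrees(np.arctan2(-n[1],-n[0])),'c',c,'z rng',p[:,2].min(),p[:,2].max())
    r=cv2.minAreaRect(p[:,:2].astype(np.float32)*1000);print(r)
    x=np.array([-n[0],-n[1]]);x/=np.linalg.norm(x);y=np.array([-x[1],x[0]])
    a=p[:,:2]@x;b=p[:,:2]@y;print('ranges',np.percentile(a,[.5,99.5]),np.percentile(b,[.5,99.5]),'centre',x*np.mean(np.percentile(a,[.5,99.5]))+y*np.mean(np.percentile(b,[.5,99.5])))
# scoop
for nm,P,(u0,v0,u1,v1) in(('top',T,(172,150,224,240)),('scene',S,(172,230,262,295))):
    q=P[v0:v1,u0:u1].reshape(-1,3); q=q[np.isfinite(q).all(1)]
    k=q[(q[:,2]>.012)]; r=cv2.minAreaRect(k[:,:2].astype(np.float32)*1000);print(nm,'scoop',r)
    g=q[(q[:,2]>.062)]; r=cv2.minAreaRect(g[:,:2].astype(np.float32)*1000);print('grip',r,len(g),np.percentile(g[:,2],[5,50,95]),g.mean(0))
    print(cv2.boxPoints(cv2.minAreaRect(k[:,:2].astype(np.float32)*1000)))
a=cv2.imread('pics/top0.png')[140:250,160:240];b=cv2.imread('pics/scene0.png')[225:295,170:265]
a=cv2.resize(a,(400,550),interpolation=2);b=cv2.resize(b,(380,280),interpolation=2)
o=np.zeros((550,790,3),np.uint8);o[:550,:400]=a;o[:280,405:785]=b;cv2.imwrite('pics/scoop.png',o)
E
```

```text
tabL [0.437 0.261 0.001]
tabR [ 0.335 -0.26  -0.001]
scoop tip [0.641 0.184 0.006]
tip2 [0.483 0.168 0.013]
grip [0.553 0.174 0.075]
tinTL [ 0.561 -0.012  0.063]
TR [ 0.559 -0.129  0.155]
BR [ 0.448 -0.141  0.05 ]
BL [ 0.45  -0.017  0.065]
slot [ 0.506 -0.062  0.093]
duct [0.527 0.054 0.522]
mug [0.743 0.002 0.021]
S slot [ 0.505 -0.06   0.092]
S tinA [ 0.552 -0.124  0.147]
S tinB [ 0.441 -0.123  0.152]
S grip [0.547 0.184 0.07 ]
S table [0.378 0.055 0.001]
S duct [0.548 0.183 0.421]
top n [-0.016  0.614  0.789] tilt 37.87775160802637 yaw +x -88.54137774809418 c [ 0.503 -0.075  0.109] z rng 0.055496671770404404 0.15723080765816266
((504.1579895019531, -71.37547302246094), (130.03738403320312, 125.67384338378906), 1.2745379209518433)
ranges [0.023 0.146] [0.438 0.565] centre [ 0.504 -0.072]
scene n [-0.014  0.616  0.787] tilt 38.0636120238667 yaw +x -88.71388126542448 c [ 0.501 -0.07   0.106] z rng 0.055273519919259106 0.1562421580705201
((503.2680358886719, -69.053466796875), (129.99169921875, 126.50501251220703), 1.6886260509490967)
ranges [0.019 0.142] [0.437 0.565] centre [ 0.503 -0.069]
top scoop ((562.6937255859375, 176.6158447265625), (160.7646484375, 69.95881652832031), 5.014708042144775)
grip ((537.6917724609375, 173.9966583251953), (95.7380599975586, 17.347415924072266), 4.244075775146484) 353 [0.064 0.072 0.076] [0.541 0.173 0.072]
[[479.561 204.435]
 [485.677 134.744]
 [645.826 148.797]
 [639.711 218.488]]
scene scoop ((588.5911865234375, 181.1165771484375), (215.56216430664062, 71.1151123046875), 4.296654224395752)
grip ((536.6822509765625, 177.63900756835938), (99.06674194335938, 17.933788299560547), 5.8540940284729) 364 [0.063 0.072 0.076] [0.54  0.18  0.071]
[[478.449 208.499]
 [483.777 137.584]
 [698.733 153.734]
 [693.405 224.649]]
```

View pics/scoop.png

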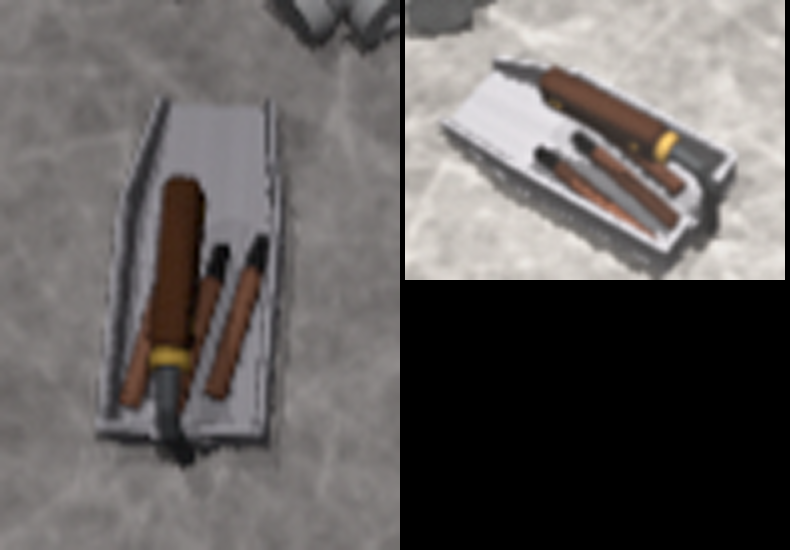

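The close view settles the scoop: spout towards world +x (yaw about 5°), its grip near (0.548, 0.176), three stubs inside. The tin pours towards world −y. The duct hangs above the work, so I'll map its underside.

```bash
python3 - <<'E'
from h import *
np.set_printoptions(precision=3,suppress=True,linewidth=150)
T=np.load('top.npy');S=np.load('scene.npy')
q=np.vstack([T.reshape(-1,3),S.reshape(-1,3)]);q=q[np.isfinite(q).all(1)&(q[:,2]>.2)&(q[:,0]>.3)]
for y in np.arange(-.5,.5,.1):
    for nm,P in(('T',T),('S',S)):
        q=P.reshape(-1,3);k=q[(abs(q[:,1]-y)<.02)&(q[:,2]>.2)&(q[:,0]>.25)&(q[:,0]<1.1)]
        if len(k)>5: i=k[:,2].argmin();j=k[:,0].argmin();print(nm,round(y,2),'lowest',k[i],'nearest',k[j],'top',k[k[:,2].argmax()])
E
```

```text
S -0.5 lowest [ 0.267 -0.519  0.261] nearest [ 0.267 -0.519  0.261] top [ 0.271 -0.482  0.285]
T -0.4 lowest [ 0.284 -0.384  0.2  ] nearest [ 0.265 -0.406  0.33 ] top [ 0.308 -0.38   0.389]
S -0.4 lowest [ 0.299 -0.38   0.201] nearest [ 0.266 -0.398  0.334] top [ 0.286 -0.381  0.464]
T -0.2 lowest [ 0.468 -0.209  0.61 ] nearest [ 0.436 -0.219  0.72 ] top [ 0.471 -0.207  0.757]
T -0.1 lowest [ 0.495 -0.089  0.547] nearest [ 0.478 -0.12   0.587] top [ 0.525 -0.117  0.684]
S -0.1 lowest [ 1.023 -0.107  0.318] nearest [ 1.009 -0.081  0.348] top [ 1.011 -0.081  0.353]
T -0.0 lowest [0.523 0.019 0.482] nearest [ 0.503 -0.018  0.541] top [ 0.557 -0.018  0.614]
S -0.0 lowest [0.524 0.02  0.482] nearest [ 0.503 -0.019  0.53 ] top [0.511 0.013 0.547]
T 0.1 lowest [0.545 0.119 0.43 ] nearest [0.524 0.098 0.491] top [0.575 0.09  0.553]
S 0.1 lowest [0.543 0.105 0.439] nearest [0.524 0.086 0.502] top [0.565 0.08  0.556]
T 0.2 lowest [0.558 0.218 0.393] nearest [0.544 0.194 0.432] top [0.595 0.184 0.511]
S 0.2 lowest [0.562 0.203 0.391] nearest [0.543 0.18  0.45 ] top [0.602 0.187 0.51 ]
T 0.3 lowest [0.579 0.306 0.351] nearest [0.557 0.28  0.419] top [0.606 0.283 0.471]
S 0.3 lowest [0.581 0.291 0.353] nearest [0.555 0.281 0.417] top [0.607 0.287 0.471]
T 0.4 lowest [0.599 0.412 0.323] nearest [0.578 0.381 0.377] top [0.636 0.38  0.439]
S 0.4 lowest [0.6   0.416 0.322] nearest [0.575 0.382 0.369] top [0.647 0.381 0.44 ]
```

```bash
cat >> h.py <<'E'
np.set_printoptions(precision=4,suppress=True,linewidth=150)
def toolR(yaw,pitch,beta):
    "tool axes when holding scoop with yaw, spout-down pitch (deg), tool leaned beta towards scoop x"
    S=R.from_euler('ZY',[yaw,pitch],degrees=True).as_matrix()
    b=np.radians(beta); x=S[:,1]; z=S@[np.sin(b),0,-np.cos(b)]
    return np.c_[x,np.cross(z,x),z]
def delta(Rt,tcp,show=True):
    s=env.get_state();R0=rot(s["orientation"])
    d=R0.T@(np.array(tcp)-s["tcp_pos"]);w=R.from_matrix(R0.T@Rt).as_rotvec()
    print('t',round(s["clock"],2),'xyz',d,'twist',w,'| tcp',s["tcp_pos"],'F',s["wrist_force"],'gap',s["finger_gap"],'q',s["joint_pos"])
E
python3 - <<'E'
from h import *
g=np.array([.548,.176,.062]);Rt=toolR(5,0,20)
delta(Rt,g+(.019-.10)*Rt[:,2])
E
```

```text
t 0.1 xyz [-0.2799  0.4629  0.0639] twist [-0.3463  0.0595 -0.3284] | tcp [0.1392 0.5574 0.2017] F [ 0.6832  0.3362 -0.0745] gap 0.08510031485249087 q [1.1864 0.3139 0.0451 1.3036 0.     1.4312]
```

Request:
{"op": "servo_tool", "data": {
  "targets": [
    {"xyz": [-0.025,0.042,0.003],"twist": [-0.03,0.005,-0.03],"jaw": 1},
    {"xyz": [-0.05,0.083,0.01],"twist": [-0.07,0.01,-0.07],"jaw": 1},
    {"xyz": [-0.08,0.13,0.015],"twist": [-0.11,0.02,-0.1],"jaw": 1},
    {"xyz": [-0.11,0.18,0.02],"twist": [-0.15,0.025,-0.14],"jaw": 1},
    {"xyz": [-0.14,0.23,0.03],"twist": [-0.18,0.03,-0.17],"jaw": 1},
    {"xyz": [-0.17,0.28,0.035],"twist": [-0.22,0.04,-0.21],"jaw": 1},
    {"xyz": [-0.2,0.33,0.04],"twist": [-0.26,0.045,-0.24],"jaw": 1},
    {"xyz": [-0.22,0.37,0.05],"twist": [-0.3,0.05,-0.28],"jaw": 1},
    {"xyz": [-0.25,0.41,0.055],"twist": [-0.33,0.055,-0.31],"jaw": 1},
    {"xyz": [-0.28,0.463,0.064],"twist": [-0.346,0.06,-0.328],"jaw": 1},
    {"xyz": [-0.28,0.463,0.064],"twist": [-0.346,0.06,-0.328],"jaw": 1},
    {"xyz": [-0.28,0.463,0.064],"twist": [-0.346,0.06,-0.328],"jaw": 1}
  ]
}}

```text
clock: 1.1
tcp_pos: [0.4894, 0.2039, 0.1441]
orientation: [0.117, 0.665, 0.726, 0.129]
wrist_force: [0.5, 1.6, 0.0]
finger_gap: 0.0854
```

Request:
{"op": "servo_tool", "data": {
  "targets": [
    {"xyz": [0,0,0],"twist": [0,0,0],"jaw": 1},
    {"xyz": [0,0,0],"twist": [0,0,0],"jaw": 1},
    {"xyz": [0,0,0],"twist": [0,0,0],"jaw": 1}
  ]
}}

```text
clock: 1.35
tcp_pos: [0.4886, 0.2052, 0.1438]
orientation: [0.116, 0.666, 0.726, 0.128]
wrist_force: [-0.0, 0.3, 0.5]
finger_gap: 0.0851
```

```bash
python3 - <<'E'
from h import *
g=np.array([.548,.176,.062]);Rt=toolR(5,0,20)
delta(Rt,g+(.019-.10)*Rt[:,2])
c=env.read_camera("wrist");P=cloud(c);np.save('wrist.npy',P);save(c,'w1.png')
q=P.reshape(-1,3);q=q[np.isfinite(q).all(1)]
q=q[(abs(q[:,0]-.548)<.12)&(abs(q[:,1]-.176)<.06)]
k=q[q[:,2]>.066];print(len(k),k.mean(0),cv2.minAreaRect(k[:,:2].astype(np.float32)*1000),np.percentile(k[:,2],[5,95]))
k=q[(q[:,2]>.02)&(q[:,2]<.05)];print(cv2.minAreaRect(k[:,:2].astype(np.float32)*1000))
E
```

```text
t 1.35 xyz [-0.0342  0.0253  0.0152] twist [-0.0013 -0.0015 -0.0021] | tcp [0.4886 0.2052 0.1438] F [-0.0278  0.2655  0.4932] gap 0.08512009074240455 q [ 0.2876 -0.0168 -0.5654  0.6806 -0.0664  0.1908]
31481 [0.4492 0.1753 0.2341] ((495.6039123535156, 164.4808349609375), (98.65096282958984, 167.24960327148438), 71.38909912109375) [0.1918 0.2552]
((550.7319946289062, 176.28787231445312), (137.05657958984375, 68.7538833618164), 4.8713297843933105)
```

View pics/w1.png

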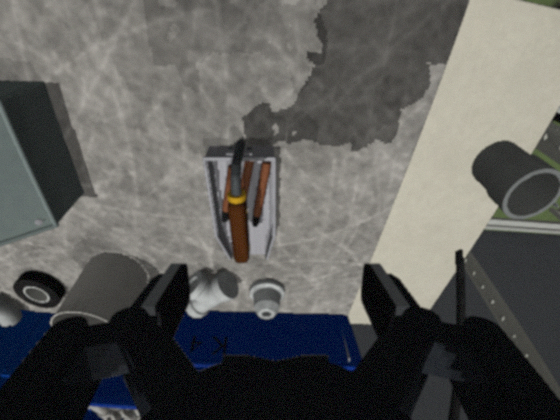

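The wrist view shows the grip from the yellow ferrule (237,200) to the tip (241,262), with the tee and cap just past the spout at (212,290) and (267,300). The first move ended 45 mm short of its target, so I'll measure again before continuing.

```bash
python3 - <<'E'
from h import *
c=env.read_camera("wrist");P=cloud(c)
hsv=cv2.cvtColor(c["color"],cv2.COLOR_RGB2HSV)
z=P[...,2];inb=(abs(P[...,0]-.548)<.12)&(abs(P[...,1]-.176)<.06)
wood=inb&(z>.068)&(z<.082)&(hsv[...,1]>110)&(hsv[...,2]>30)
k=P[wood];print(len(k),k.mean(0),cv2.minAreaRect(k[:,:2].astype(np.float32)*1000),np.percentile(k[:,2],[5,50,95]))
yel=inb&(z>.06)&(hsv[...,0]>17)&(hsv[...,0]<32)&(hsv[...,1]>150)&(hsv[...,2]>100);k=P[yel];print('yel',len(k),k.mean(0))
k=P[inb&(z>.02)&(z<.04)];print(cv2.minAreaRect(k[:,:2].astype(np.float32)*1000))
k=P[(abs(P[...,0]-.7)<.1)&(abs(P[...,1]-.16)<.08)&(z>.015)&(z<.06)];print('cast min x',k[:,0].min())
g=np.array([.548,.176,.062]);Rt=toolR(5,0,20)
delta(Rt,g+(.019-.08)*Rt[:,2])
E
```

```text
946 [0.542  0.1765 0.0723] ((545.9678344726562, 176.22537231445312), (75.12319946289062, 15.278678894042969), 4.85042142868042) [0.0691 0.0727 0.0739]
yel 111 [0.5116 0.1734 0.0683]
((550.597412109375, 176.12379455566406), (136.79539489746094, 69.7474136352539), 4.224971771240234)
cast min x 0.6001006471788312
t 1.45 xyz [-0.0357  0.0253  0.0357] twist [-0.0003 -0.0025  0.0005] | tcp [0.4883 0.2065 0.1443] F [ 0.0126 -0.2144 -0.99  ] gap 0.08550573836828786 q [ 0.2903 -0.0175 -0.5652  0.6804 -0.0665  0.1905]
```

Request:
{"op": "servo_tool", "data": {
  "targets": [
    {"xyz": [-0.018,0.012,0.015],"jaw": 1},
    {"xyz": [-0.0357,0.024,0.03],"jaw": 1},
    {"xyz": [-0.0357,0.024,0.035],"jaw": 1},
    {"xyz": [-0.0357,0.024,0.05],"jaw": 1},
    {"xyz": [-0.0357,0.024,0.07],"jaw": 1},
    {"xyz": [-0.0357,0.024,0.09],"jaw": 1},
    {"xyz": [-0.0357,0.024,0.09],"jaw": 1},
    {"xyz": [-0.0357,0.024,0.09],"jaw": 1}
  ]
}}

```text
schema error: expected keys xyz, twist, jaw
```

```bash
python3 - <<'E'
from h import *
g=np.array([.5465,.1763,.063]);Rt=toolR(4.8,0,20)
delta(Rt,g+(.019)*Rt[:,2])
E
```

```text
t 1.45 xyz [-0.0355  0.0243  0.1142] twist [-0.0003 -0.0037  0.0038] | tcp [0.4883 0.2065 0.1443] F [ 0.0126 -0.2144 -0.99  ] gap 0.08550573836828786 q [ 0.2903 -0.0175 -0.5652  0.6804 -0.0665  0.1905]
```

Request:
{"op": "servo_tool", "data": {
  "targets": [
    {"xyz": [-0.018,0.012,0.015],"twist": [0,0,0],"jaw": 1},
    {"xyz": [-0.0355,0.024,0.03],"twist": [0,0,0],"jaw": 1},
    {"xyz": [-0.0355,0.024,0.035],"twist": [0,0,0],"jaw": 1},
    {"xyz": [-0.0355,0.024,0.05],"twist": [0,0,0],"jaw": 1},
    {"xyz": [-0.0355,0.024,0.07],"twist": [0,0,0],"jaw": 1},
    {"xyz": [-0.0355,0.024,0.09],"twist": [0,0,0],"jaw": 1},
    {"xyz": [-0.0355,0.024,0.09],"twist": [0,0,0],"jaw": 1},
    {"xyz": [-0.0355,0.024,0.09],"twist": [0,0,0],"jaw": 1}
  ]
}}

```text
clock: 2.12
tcp_pos: [0.5436, 0.1763, 0.067]
orientation: [0.116, 0.665, 0.727, 0.128]
wrist_force: [0.6, 0.8, -0.9]
finger_gap: 0.085
```

```bash
python3 - <<'E'
from h import *
g=np.array([.5465,.1763,.063]);Rt=toolR(4.8,0,20)
delta(Rt,g+(.019)*Rt[:,2])
E
```

```text
t 2.12 xyz [-0.0004  0.0014  0.0238] twist [-0.0027 -0.0037  0.0045] | tcp [0.5436 0.1763 0.067 ] F [ 0.6019  0.8258 -0.8603] gap 0.08504369896508443 q [ 0.1925  0.1371 -0.6119  0.4769 -0.0332  0.0978]
```

Request:
{"op": "servo_tool", "data": {
  "targets": [
    {"xyz": [0,0.001,0.012],"twist": [0,0,0],"jaw": 1},
    {"xyz": [0,0.001,0.024],"twist": [0,0,0],"jaw": 1},
    {"xyz": [0,0.001,0.024],"twist": [0,0,0],"jaw": 1},
    {"xyz": [0,0.001,0.024],"twist": [0,0,0],"jaw": 0.5},
    {"xyz": [0,0.001,0.024],"twist": [0,0,0],"jaw": 0.3},
    {"xyz": [0,0.001,0.024],"twist": [0,0,0],"jaw": 0.2},
    {"xyz": [0,0.001,0.024],"twist": [0,0,0],"jaw": 0.1},
    {"xyz": [0,0.001,0.024],"twist": [0,0,0],"jaw": 0},
    {"xyz": [0,0.001,0.024],"twist": [0,0,0],"jaw": 0},
    {"xyz": [0,0.001,0.024],"twist": [0,0,0],"jaw": 0},
    {"xyz": [0,0.001,0.024],"twist": [0,0,0],"jaw": 0},
    {"xyz": [0,0.001,0.024],"twist": [0,0,0],"jaw": 0}
  ],
  "squeeze": 90
}}

```text
clock: 3.12
tcp_pos: [0.5546, 0.1767, 0.0465]
orientation: [0.116, 0.665, 0.726, 0.13]
wrist_force: [-4.0, 2.3, 5.5]
finger_gap: 0.0092
```

```bash
python3 - <<'E'
from h import *
g=np.array([.5465,.1763,.063]);Rt=toolR(4.8,0,20)
delta(Rt,g+(.019)*Rt[:,2]+np.array([0,0,.08]))
E
```

```text
t 3.12 xyz [ 0.0006  0.0254 -0.0744] twist [ 0.0012 -0.0046  0.0027] | tcp [0.5546 0.1767 0.0465] F [-4.0208  2.34    5.4836] gap 0.009204054968269345 q [ 0.1883  0.1801 -0.6221  0.4197 -0.0313  0.0955]
```

```bash
python3 - <<'E'
from h import *
c=env.read_camera("wrist");save(c,'w2.png');print(env.get_state()['finger_gap'],env.get_state()['wrist_force'])
E
```

```text
0.009234475976841907 [-4.0491  2.4617  4.7294]
```

View pics/w2.png

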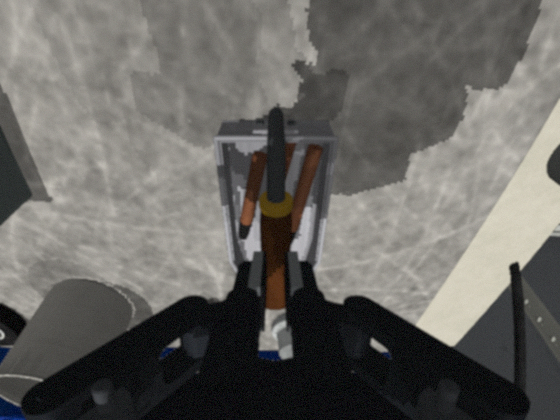

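The fingers straddle the grip between (240,270) and (300,270), clear of the stubs. The 9 mm gap is less than the 16 mm bar, but it's stable. I'll lift gently.

Request:
{"op": "servo_tool", "data": {
  "targets": [
    {"xyz": [0,0.001,-0.003],"twist": [0,0,0],"jaw": 0},
    {"xyz": [0,0.003,-0.008],"twist": [0,0,0],"jaw": 0},
    {"xyz": [0,0.005,-0.014],"twist": [0,0,0],"jaw": 0},
    {"xyz": [0,0.008,-0.023],"twist": [0,0,0],"jaw": 0},
    {"xyz": [0,0.012,-0.034],"twist": [0,0,0],"jaw": 0},
    {"xyz": [0,0.016,-0.046],"twist": [0,0,0],"jaw": 0},
    {"xyz": [0,0.02,-0.058],"twist": [0,0,0],"jaw": 0},
    {"xyz": [0,0.024,-0.069],"twist": [0,0,0],"jaw": 0},
    {"xyz": [0,0.027,-0.078],"twist": [0,0,0],"jaw": 0},
    {"xyz": [0,0.03,-0.085],"twist": [0,0,0],"jaw": 0},
    {"xyz": [0,0.03,-0.085],"twist": [0,0,0],"jaw": 0},
    {"xyz": [0,0.03,-0.085],"twist": [0,0,0],"jaw": 0}
  ]
}}

```text
clock: 4.17
tcp_pos: [0.5539, 0.1756, 0.1363]
orientation: [0.117, 0.666, 0.726, 0.129]
wrist_force: [0.0, -0.1, -3.2]
finger_gap: 0.0086
```

```bash
python3 - <<'E'
from h import *
c=env.read_camera("top");save(c,'t2.png',(140,110,420,320),2.5);P=cloud(c);np.save('t2.npy',P)
s=env.get_state();print(s)
# scoop floor/walls in grip frame via scene cam
c=env.read_camera("scene");save(c,'s2.png');np.save('s2.npy',cloud(c))
a=cv2.imread('pics/s2.png')[100:330,130:400]
b=c["color"]
cv2.imwrite('pics/s2.png',cv2.resize(a,None,fx=2.5,fy=2.5,interpolation=2))
E
```

```text
{'clock': 4.2167, 'joint_pos': array([ 0.1875,  0.08  , -0.4875,  0.656 , -0.0325,  0.0953]), 'qvel': array([ 0.0002,  0.0087, -0.0151, -0.0015,  0.0009, -0.0004]), 'tau': array([ -0.0095, -37.7805,  32.9631,  -3.9103,  -0.1352,   0.0003]), 'tcp_pos': array([0.5533, 0.1755, 0.1355]), 'orientation': array([0.1165, 0.6656, 0.7258, 0.1286]), 'wrist_force': array([-0.1441, -0.4294, -2.5482]), 'ft_torque': array([-0.0203,  0.5935,  0.0664]), 'finger_gap': 0.00844145884851344}
```

View pics/s2.png

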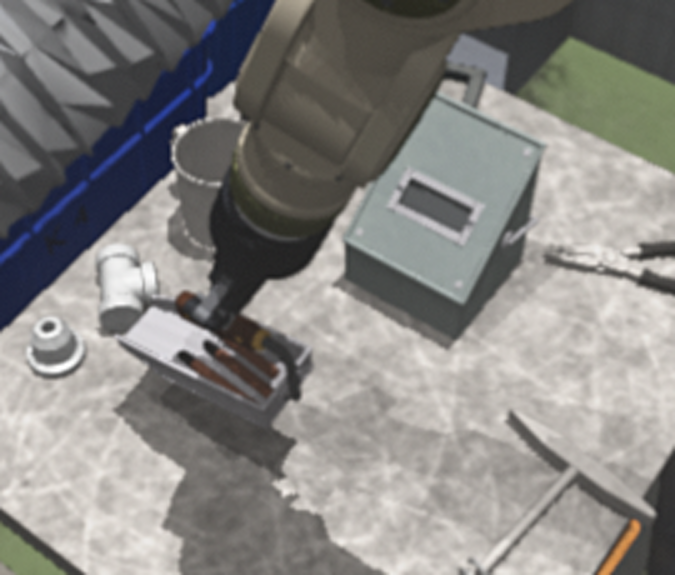

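The scoop hangs in the gripper with its stubs in it (crop 120–310, 300–420), and the force agrees at about 3 N. I'll check its pose in the hand.

```bash
cat >> h.py <<'E'
def scoopfit(P,c,yaw,pitch,beta=20):
    "points in nominal scoop-frame (origin grip centre nominal from tcp)"
    s=env.get_state();Rt=rot(s["orientation"])
    b=np.radians(beta)
    Sx=np.c_[[0,np.cos(b),np.sin(b)],[1,0,0],[0,np.sin(b),-np.cos(b)]]  # scoop axes in tool
    Rs=Rt@Sx; g=s["tcp_pos"]-.019*Rt[:,2]
    return (P-g)@Rs, g, Rs
E
python3 - <<'E'
from h import *
for n in('s2','t2'):
    P=np.load(n+'.npy');L,g,Rs=scoopfit(P,None,0,0)
    if n=='s2': print('g',g);print(Rs)
    q=L.reshape(-1,3);q=q[np.isfinite(q).all(1)]
    f=q[(abs(q[:,1])<.018)&(q[:,0]>.05)&(q[:,0]<.092)&(q[:,2]>-.085)&(q[:,2]<-.045)]
    if len(f)<20: print(n,'few',len(f));continue
    A=np.c_[f[:,:2],np.ones(len(f))];co,*_=np.linalg.lstsq(A,f[:,2],rcond=None);r=f[:,2]-A@co
    k=abs(r)<.003;co,*_=np.linalg.lstsq(A[k],f[k,2],rcond=None)
    print(n,len(f),'floor z at x=.095',co@[.095,0,1],'slopes',co[:2],'resid',(f[k,2]-A[k]@co).std())
    w=q[(q[:,2]>-.075)&(q[:,2]<-.02)&(abs(q[:,1])<.05)&(abs(q[:,0])<.13)]
    fr=q[(abs(q[:,1])<.02)&(q[:,2]>-.07)&(q[:,2]<-.05)&(q[:,0]<.13)];print('front x',np.percentile(fr[:,0],[98,99.5,100]))
    sp=q[(q[:,0]>.07)&(q[:,0]<.1)&(q[:,2]>-.07)&(q[:,2]<-.03)&(abs(q[:,1])<.05)];print('spout y',np.percentile(sp[:,1],[0,2,50,98,100]))
E
```

```text
g [0.5466 0.1749 0.153 ]
[[ 0.9962 -0.0868  0.0012]
 [ 0.0868  0.9962 -0.0019]
 [-0.001   0.002   1.    ]]
s2 267 floor z at x=.095 -0.071510898268349 slopes [-0.1101  0.0022] resid 0.0013028497950805208
front x [0.0824 0.0874 0.0891]
spout y [-0.0266 -0.0252 -0.0044  0.0293  0.0304]
t2 268 floor z at x=.095 -0.06967086372197277 slopes [-0.0917  0.0029] resid 0.001345564581494979
front x [0.0888 0.0911 0.0914]
spout y [-0.0288 -0.0274  0.0036  0.025   0.027 ]
```

```bash
python3 - <<'E'
from h import *
D=[([.139167,.557396,.201702],[.3139,.0451,1.3036]),([.4883,.2065,.1443],[-.0175,-.5652,.6804]),([.5436,.1763,.067],[.1371,-.6119,.4769]),([.5546,.1767,.0465],[.1801,-.6221,.4197]),([.5533,.1755,.1355],[.08,-.4875,.656])]
A=[];b=[]
for p,(q2,q3,q4) in D:
    f=q2-q3;t=f+q4
    # unknown: a,h,L1,L2,k,d
    A+= [[1,0,np.sin(q2),np.cos(f),np.sin(f),np.cos(t)],[0,1,np.cos(q2),-np.sin(f),np.cos(f),-np.sin(t)]];b+=[np.hypot(*p[:2]),p[2]]
A=np.array(A);b=np.array(b);x,r,rk,sv=np.linalg.lstsq(A,b,rcond=None);print('a h L1 L2 k d',x,'res',np.abs(A@x-b).max(),sv)
# slot detection
T=np.load('top.npy');S=np.load('scene.npy')
n0=np.array([-.015,.615,.788]);n0/=np.linalg.norm(n0)
d=np.array([.0244,-.9997,0]);yv=np.array([.9997,.0244,0]);yv=np.cross([0,0,1],d)
sl=np.cross(yv,n0);sl*=np.sign(sl[2])
from scipy import ndimage
for nm,P,f,(u0,v0,u1,v1) in(('top',T,'top0.png',(294,200,330,248)),('scene',S,'scene0.png',(278,165,330,205))):
    im=cv2.cvtColor(cv2.imread('pics/'+f),cv2.COLOR_BGR2GRAY)
    m=np.zeros(im.shape,bool);m[v0:v1,u0:u1]=im[v0:v1,u0:u1]<62
    l,nn=ndimage.label(m);l=(l==1+np.argmax(ndimage.sum(m,l,range(1,nn+1))))
    q=P[l];q=q[np.isfinite(q).all(1)]
    c0=np.array([.5033,-.0605,.097])
    e=(q-c0);print(nm,l.sum(),'depth below lid',np.median(e@n0),'along y',np.percentile(e@yv,[2,50,98]),'slope',np.percentile(e@sl,[2,50,98]))
    # rim brightness
    m=np.zeros(im.shape,bool);m[v0-4:v1+4,u0-4:u1+4]=im[v0-4:v1+4,u0-4:u1+4]>150
    q=P[m];q=q[np.isfinite(q).all(1)];e=q-c0;print(' rim',m.sum(),'y',np.percentile(e@yv,[2,98]),'s',np.percentile(e@sl,[2,98]),'n',np.median(e@n0))
E
```

```text
a h L1 L2 k d [-0.0002  0.2322  0.53    0.4126  0.0528  0.4759] res 0.00022389667713695882 [4.392  3.2133 0.517  0.3141 0.1351 0.0359]
top 287 depth below lid -0.0037042136276713863 along y [-0.0298  0.0009  0.0328] slope [-0.0097  0.0001  0.0109]Traceback (most recent call last):
  File "<stdin>", line 24, in <module>
    return _quantile_unchecked(
        a, q, axis, out, overwrite_input, method, keepdims, weights)
    return _ureduce(a,
                    func=_quantile_ureduce_func,
    ...<5 lines>...
                    overwrite_input=overwrite_input,
                    method=method)
    r = func(a, **kwargs)
    result = _quantile(arr,
                       quantiles=q,
    ...<2 lines>...
                       out=out,
                       weights=wgt)
    slices_having_nans = np.isnan(arr[-1, ...])
                                  ~~~^^^^^^^^^
IndexError: index -1 is out of bounds for axis 0 with size 0
```

```bash
cat >> h.py <<'E'
from scipy.optimize import least_squares
LIM=np.array([[-2.76,2.76],[-.86,1.69],[-1.03,1.26],[-2.2,2.34],[-1.47,1.5],[-3.14,3.14]])
def fk(q,y0=.08,d5=.33):
    q1,q2,q3,q4,q5,q6=q;f=q2-q3;t=f+q4
    ro=np.array([np.cos(q1),np.sin(q1),0]);la=np.array([-np.sin(q1),np.cos(q1),0]);up=np.array([0,0,1.])
    sh=.2322*up;el=sh+.53*(np.sin(q2)*ro+np.cos(q2)*up)
    W=el+.4126*(np.cos(f)*ro-np.sin(f)*up)+.0528*(np.sin(f)*ro+np.cos(f)*up)
    tv=np.cos(t)*ro-np.sin(t)*up;m=np.cross(tv,la)
    J5=W+y0*la+(.4759-d5)*tv
    t5=np.cos(q5)*tv+np.sin(q5)*la;l5=np.cross(m,t5)
    Rt=np.c_[l5,np.cross(t5,l5),t5]@R.from_euler('z',q6).as_matrix()
    return J5+d5*t5,Rt,[sh,el,W,W+y0*la,J5,J5+(d5-.10)*t5]
DUCT=np.array([[.62,.4,.37],[.615,.3,.41],[.602,.2,.44],[.581,.1,.49],[.56,0,.537],[.535,-.1,.587],[.5,-.2,.66]])
def clear(pts):
    ln=lambda P,n:np.vstack([np.linspace(P[i],P[i+1],n) for i in range(len(P)-1)])
    A=ln(pts,20);B=ln(DUCT,12);D=np.linalg.norm(A[:,None]-B[None],axis=2);i,j=np.unravel_index(D.argmin(),D.shape)
    return D.min()-.06,A[i]
def ik(tcp,Rt,q0):
    f=lambda q:(lambda p:np.r_[(p[0]-tcp)*10,(p[1]-Rt).ravel()])(fk(q))
    r=least_squares(f,q0,bounds=(LIM[:,0],LIM[:,1]),xtol=1e-12,ftol=1e-12);return r.x,np.abs(r.fun).max()
TIN_YAW=-88.6;C=np.array([.5033,-.0605,.097]);BETA=25.7;LIP=np.array([.0955,0,-.0625])
_d=np.array([np.cos(np.radians(TIN_YAW)),np.sin(np.radians(TIN_YAW)),0])
SL=np.cos(np.radians(38))*_d+np.array([0,0,np.sin(np.radians(38))]);NI=np.sin(np.radians(38))*_d-np.array([0,0,np.cos(np.radians(38))])
def slotpt(s,n): return C+(s-.013)*SL+n*NI
def pose(yaw,p,lip=None,grip=None,beta=None):
    beta=BETA if beta is None else beta
    S=R.from_euler('ZY',[yaw,p],degrees=True).as_matrix();Rt=toolR(yaw,p,beta)
    g=np.array(grip) if grip is not None else np.array(lip)-S@LIP
    return g+.019*Rt[:,2],Rt,g
E
python3 - <<'E'
from h import *
q=env.get_state()["joint_pos"];s=env.get_state()
p,Rt,pts=fk(q);print('fk err',p-s["tcp_pos"],np.abs(Rt-rot(s["orientation"])).max(),'clear',clear(pts),[x.round(3) for x in pts])
seq=[('level',pose(4.8,0,grip=[.5466,.175,.16])),('back',pose(4.8,0,grip=[.46,.16,.19])),('rot45',pose(-42,0,grip=[.45,.13,.20])),('rot',pose(TIN_YAW,0,grip=[.45,.12,.21])),
 ('pre0',pose(TIN_YAW,15,lip=slotpt(.009,-.04))),('pre',pose(TIN_YAW,20,lip=slotpt(.009,-.02))),('in',pose(TIN_YAW,20,lip=slotpt(.009,.008))),
 ('p30',pose(TIN_YAW,30,lip=slotpt(.009,.011))),('p45',pose(TIN_YAW,45,lip=slotpt(.006,.017))),('p55',pose(TIN_YAW,52,lip=slotpt(.005,.02)))]
for n,(t,Rt,g) in seq:
    q,e=ik(t,Rt,q);c,a=clear(fk(q)[2]);print(n,'g',g,'q',q.round(2),'err',round(e,4),'clear',round(c,3),a.round(2))
E
```

```text
fk err [0.0042 0.0008 0.0004] 2.220446049250313e-16 clear (np.float64(0.08465837488565381), array([0.4575, 0.167 , 0.4116])) [array([0.   , 0.   , 0.232]), array([0.042, 0.008, 0.76 ]), array([0.411, 0.078, 0.583]), array([0.396, 0.157, 0.583]), array([0.445, 0.166, 0.446]), array([0.523, 0.173, 0.23 ])]
level g [0.5466 0.175  0.16  ] q [ 0.2   0.01 -0.6   0.52 -0.05  0.1 ] err 0.0 clear 0.112 [0.44 0.17 0.37]
back g [0.46 0.16 0.19] q [ 0.2  -0.19 -0.69  0.63 -0.05  0.11] err 0.0 clear 0.177 [0.38 0.15 0.36]
rot45 g [0.45 0.13 0.2 ] q [ 0.37 -0.03 -0.5   0.89 -0.4   1.06] err 0.0 clear 0.163 [0.39 0.19 0.37]
rot g [0.45 0.12 0.21] q [ 0.36  0.25 -0.15  1.33 -0.42  1.94] err 0.0 clear 0.097 [0.45 0.22 0.42]
pre0 g [0.5008 0.0433 0.2111] q [ 0.04  0.19 -0.16  1.23 -0.19  1.59] err 0.0 clear 0.019 [0.5  0.1  0.49]
pre g [0.5013 0.0233 0.2017] q [-0.05  0.17 -0.19  1.2  -0.1   1.49] err 0.0 clear 0.01 [0.5  0.05 0.52]
in g [0.5017 0.0061 0.1796] q [-0.09  0.18 -0.23  1.14 -0.1   1.46] err 0.0 clear 0.006 [0.5  0.04 0.52]
p30 g [ 0.5021 -0.0127  0.1877] q [-0.23  0.19 -0.2   1.2   0.07  1.31] err 0.0 clear -0.014 [ 0.5  -0.04  0.56]
p45 g [ 0.5029 -0.0421  0.191 ] q [-0.43  0.27 -0.13  1.32  0.3   1.09] err 0.0 clear -0.051 [ 0.52 -0.16  0.63]
p55 g [ 0.5032 -0.057   0.19  ] q [-0.51  0.34 -0.09  1.39  0.39  0.98] err 0.0 clear -0.003 [ 0.54 -0.21  0.61]
```

```bash
python3 - <<'E'
from h import *
P=np.vstack([np.load('top.npy').reshape(-1,3),np.load('scene.npy').reshape(-1,3)]);P=P[np.isfinite(P).all(1)]
P=P[(P[:,2]>.3)&(P[:,0]>.4)&(P[:,0]<.85)&(P[:,1]<.6)&(P[:,1]>-.5)]
ys=np.arange(-.3,.46,.05);cc=[]
# slices normal to tangent approx (-.22,1,-.5)
tg=np.array([-.22,1,-.5]);tg/=np.linalg.norm(tg)
e1=np.cross(tg,[0,0,1]);e1/=np.linalg.norm(e1);e2=np.cross(e1,tg)
base=np.array([.56,0,.537])
for y in ys:
    o=base+tg*(y/tg[1]);k=P[abs((P-o)@tg)<.02]
    if len(k)<30: continue
    a=(k-o)@e1;b=(k-o)@e2
    f=lambda v:np.hypot(a-v[0],b-v[1])-v[2]
    r=least_squares(f,[0,0,.08],loss='soft_l1',f_scale=.005)
    c=o+r.x[0]*e1+r.x[1]*e2;print(round(y,2),len(k),'centre',c,'r',r.x[2],'res',np.abs(r.fun).mean(),'ranges',a.min(),a.max(),b.min(),b.max())
print(e1,e2)
E
```

```text
-0.25 96 centre [ 0.4904 -0.249   0.7188] r 0.047849649797066574 res 0.0005288591749048382 ranges -0.11702757333658133 -0.09247379525262835 0.09991755004888571 0.11205677942367184
-0.2 7802 centre [ 0.4963 -0.2039  0.6765] r 0.05503691142116114 res 0.005153012672019724 ranges -0.17006098390184074 -0.059685322323709156 0.017386666131058874 0.10752180343420138
-0.15 6346 centre [ 0.5133 -0.1549  0.6373] r 0.059117199286878336 res 0.006346756143803674 ranges -0.14614229990265787 -0.014402784749834245 -0.01773243358591024 0.09739192125241407
-0.1 5079 centre [ 0.5411 -0.1062  0.5927] r 0.06267366868195123 res 0.0038670196241226756 ranges -0.11263809332041842 0.03487137325683914 -0.022357803400539396 0.0769800977946614
-0.05 4184 centre [ 0.5553 -0.0564  0.5562] r 0.06496178440050222 res 0.003876257591761342 ranges -0.08734843478676162 0.05723160458278635 -0.03793707850304465 0.06686496568369311
-0.0 3868 centre [ 0.5685 -0.0032  0.5269] r 0.06299640086324722 res 0.0037635955397474015 ranges -0.062233353979092194 0.07445367842890481 -0.04829887386092262 0.05868394897327563
0.05 5043 centr
[... 985 characters left out ...]
662164577 ranges 0.06318943117418965 0.21750086200539273 -0.04243227045667288 0.06878831319420449
0.35 4665 centre [-1356.6618   661.5611  1919.9278] r 2442.105586794556 res 0.010607714810836975 ranges 0.0874827395870136 0.24539022748711664 -0.03547187363747744 0.07843262771979871
0.4 2288 centre [-2032.07     105.1656  1104.1867] r 2315.4100602098238 res 0.0066244380157724735 ranges 0.11380377019066475 0.2574401716165675 -0.022007073404558274 0.07961555639215426
0.45 815 centre [-545.316  -111.7032   16.1475] r 557.5584164327106 res 0.005355950427439999 ranges 0.13929594265331635 0.1690664553859284 -0.010732580532070858 0.06604247181397928
[ 0.9766  0.2149 -0.    ] [-0.0943  0.4286  0.8986]
```

```bash
cat >> h.py <<'E'
DUCT=np.array([[.635,.4,.355],[.63,.3,.395],[.615,.2,.43],[.5906,.1036,.471],[.58,.0488,.496],[.5685,-.003,.527],[.5553,-.056,.556],[.541,-.106,.593],[.5133,-.155,.637],[.496,-.204,.677],[.49,-.25,.72],[.46,-.35,.82]])
def clear(pts):
    ln=lambda P,n:np.vstack([np.linspace(P[i],P[i+1],n) for i in range(len(P)-1)])
    B=ln(DUCT,12)
    return np.round([np.linalg.norm(ln(pts[i:i+2],25)[:,None]-B[None],axis=2).min()-.066 for i in(1,2,3,4)],3)
E
python3 - <<'E'
from h import *
q00=env.get_state()["joint_pos"]
print('now',clear(fk(q00)[2]))
for L0 in range(-60,85,12):
  for p,s,n in((20,.009,-.01),(36,.007,.012),(52,.005,.02)):
    t,Rt,g=pose(TIN_YAW,p,lip=slotpt(s,n),beta=p-L0)
    q,e=ik(t,Rt,np.array([-.3,.2,-.2,1.2,.2,1.3]));print('L',L0,'p',p,'beta',p-L0,'q',q.round(2),'err',round(e,3),'cl forearm/W/W-J5/tool',clear(fk(q)[2]))
E
```

```text
now [0.119 0.119 0.091 0.085]
L -60 p 20 beta 80 q [ 0.38  0.56 -0.09  1.47 -0.95  2.22] err 0.0 cl forearm/W/W-J5/tool [-0.007 -0.007  0.027  0.076]
L -60 p 36 beta 96 q [ 0.32  0.51 -0.17  1.35 -0.98  2.11] err 0.0 cl forearm/W/W-J5/tool [-0.019 -0.019  0.02   0.077]
L -60 p 52 beta 112 q [ 0.26  0.47 -0.23  1.25 -1.    2.01] err 0.0 cl forearm/W/W-J5/tool [-0.026 -0.026  0.017  0.078]
L -48 p 20 beta 68 q [ 0.32  0.42 -0.14  1.32 -0.79  2.  ] err 0.0 cl forearm/W/W-J5/tool [0.038 0.038 0.049 0.06 ]
L -48 p 36 beta 84 q [ 0.25  0.38 -0.21  1.22 -0.81  1.9 ] err 0.0 cl forearm/W/W-J5/tool [0.022 0.022 0.04  0.056]
L -48 p 52 beta 100 q [ 0.18  0.34 -0.26  1.14 -0.82  1.81] err 0.0 cl forearm/W/W-J5/tool [0.013 0.013 0.032 0.053]
L -36 p 20 beta 56 q [ 0.23  0.31 -0.18  1.23 -0.61  1.83] err 0.0 cl forearm/W/W-J5/tool [0.061 0.061 0.048 0.046]
L -36 p 36 beta 72 q [ 0.16  0.28 -0.23  1.16 -0.62  1.73] err 0.0 cl forearm/W/W-J5/tool [0.043 0.043 0.036 0.039]
L -36 p 52 beta 88 q [ 0.09  0.25 -0.27  1.1  -0.63  1.65] err 0.0 cl forearm/W/W-J5/tool [0.03  0.03  0.027 0.032]
L -24 p 20 b
[... 2780 characters left out ...]
255]
L 72 p 20 beta -52 q [-0.64  0.78  0.    1.88  0.85  0.38] err 0.0 cl forearm/W/W-J5/tool [0.129 0.284 0.277 0.241]
L 72 p 36 beta -36 q [-0.69  0.82  0.07  1.93  0.8   0.34] err 0.0 cl forearm/W/W-J5/tool [0.146 0.321 0.306 0.26 ]
L 72 p 52 beta -20 q [-0.73  0.86  0.14  1.99  0.76  0.32] err 0.0 cl forearm/W/W-J5/tool [0.162 0.351 0.329 0.276]
L 84 p 20 beta -64 q [-0.66  0.94  0.04  2.07  0.88  0.13] err 0.0 cl forearm/W/W-J5/tool [0.148 0.38  0.342 0.258]
L 84 p 36 beta -48 q [-0.71  0.98  0.11  2.12  0.83  0.12] err 0.0 cl forearm/W/W-J5/tool [0.17  0.412 0.367 0.276]
L 84 p 52 beta -32 q [-0.75  1.01  0.19  2.16  0.79  0.11] err 0.0 cl forearm/W/W-J5/tool [0.19  0.44  0.388 0.292]
```

```bash
cat >> h.py <<'E'
def path(poses,n=None):
    "poses: list of (tcp,R) ; print rows relative to measured pose, with duct clearance"
    s=env.get_state();R0=rot(s["orientation"]);q=s["joint_pos"]
    print('t',round(s["clock"],2),'tcp',s["tcp_pos"],'F',s["wrist_force"],'gap',round(s["finger_gap"],4))
    for t,Rt,g in poses:
        q,e=ik(t,Rt,q)
        print('xyz',(R0.T@(t-s["tcp_pos"])).round(3).tolist(),'tw',R.from_matrix(R0.T@Rt).as_rotvec().round(3).tolist(),'|',round(e,3),clear(fk(q)[2]),q.round(2))
def lerp(a,b,n): return [np.array(a)+(np.array(b)-np.array(a))*i/n for i in range(1,n+1)]
E
python3 - <<'E'
from h import *
a=[4.8,5.7,.5466,.1749,.153]; 
P=lerp(a,[4.8,0,.5,.165,.175],3)+lerp([4.8,0,.5,.165,.175],[-88.6,0,.43,.13,.17],6)
path([pose(v[0],v[1],grip=v[2:]) for v in P])
E
```

```text
t 4.27 tcp [0.553  0.1755 0.1351] F [-0.6632 -0.5793 -3.4546] gap 0.0086
xyz [-0.002, -0.012, -0.012] tw [-0.034, -0.003, 0.002] | 0.0 [0.147 0.147 0.119 0.109] [ 0.19  0.02 -0.55  0.62 -0.04  0.1 ]
xyz [-0.004, -0.023, -0.025] tw [-0.067, -0.003, 0.002] | 0.0 [0.172 0.172 0.142 0.128] [ 0.19 -0.04 -0.61  0.59 -0.04  0.1 ]
xyz [-0.006, -0.035, -0.037] tw [-0.101, -0.003, 0.002] | 0.0 [0.197 0.197 0.165 0.146] [ 0.19 -0.1  -0.66  0.57 -0.05  0.1 ]
xyz [-0.013, -0.047, -0.04] tw [-0.1, -0.108, 0.253] | 0.0 [0.205 0.205 0.182 0.156] [ 0.28 -0.08 -0.64  0.61 -0.2   0.42]
xyz [-0.02, -0.059, -0.044] tw [-0.099, -0.214, 0.503] | 0.0 [0.201 0.201 0.189 0.162] [ 0.35 -0.04 -0.58  0.7  -0.32  0.75]
xyz [-0.026, -0.072, -0.048] tw [-0.096, -0.319, 0.754] | 0.0 [0.19  0.19  0.186 0.162] [ 0.39  0.03 -0.51  0.83 -0.4   1.08]
xyz [-0.032, -0.086, -0.052] tw [-0.091, -0.425, 1.004] | 0.0 [0.171 0.171 0.175 0.156] [ 0.42  0.11 -0.42  0.97 -0.44  1.4 ]
xyz [-0.038, -0.1, -0.056] tw [-0.086, -0.53, 1.255] | 0.0 [0.149 0.149 0.156 0.144] [ 0.42  0.19 -0.33  1.12 -0.45  1.7 ]
xyz [-0.043, -0.113, -0.06] tw [-0.079, -0.635, 1.505] | 0.0 [0.125 0.125 0.132 0.127] [ 0.4   0.25 -0.24  1.24 -0.42  1.98]
```

Request:
{"op": "servo_tool", "data": {
  "targets": [
    {"xyz": [-0.001,-0.006,-0.006],"twist": [-0.02,-0.001,0.001],"jaw": 0},
    {"xyz": [-0.003,-0.015,-0.016],"twist": [-0.045,-0.002,0.002],"jaw": 0},
    {"xyz": [-0.005,-0.026,-0.028],"twist": [-0.078,-0.003,0.002],"jaw": 0},
    {"xyz": [-0.006,-0.035,-0.037],"twist": [-0.101,-0.003,0.002],"jaw": 0},
    {"xyz": [-0.008,-0.038,-0.038],"twist": [-0.1,-0.03,0.065],"jaw": 0},
    {"xyz": [-0.01,-0.043,-0.039],"twist": [-0.1,-0.07,0.16],"jaw": 0},
    {"xyz": [-0.013,-0.047,-0.04],"twist": [-0.1,-0.108,0.253],"jaw": 0},
    {"xyz": [-0.016,-0.052,-0.042],"twist": [-0.1,-0.15,0.35],"jaw": 0},
    {"xyz": [-0.019,-0.057,-0.043],"twist": [-0.099,-0.19,0.45],"jaw": 0},
    {"xyz": [-0.021,-0.062,-0.045],"twist": [-0.098,-0.234,0.55],"jaw": 0},
    {"xyz": [-0.024,-0.067,-0.046],"twist": [-0.097,-0.28,0.66],"jaw": 0},
    {"xyz": [-0.026,-0.072,-0.048],"twist": [-0.096,-0.319,0.754],"jaw": 0}
  ],
  "squeeze": 120
}}

```text
clock: 5.27
tcp_pos: [0.4712, 0.1425, 0.1554]
orientation: [0.203, 0.891, 0.395, 0.091]
wrist_force: [0.3, -0.8, -3.6]
finger_gap: 0.0061
```

```bash
python3 - <<'E'
from h import *
P=lerp([-42,0,.465,.148,.172],[-88.6,0,.43,.13,.165],6)+[[-88.6,0,.43,.13,.12]]
path([pose(v[0],v[1],grip=v[2:]) for v in P])
print(scoopfit(np.zeros(3),0,0,0,BETA)[1:])
E
```

```text
t 5.27 tcp [0.4712 0.1425 0.1554] F [ 0.2685 -0.7767 -3.5871] gap 0.0061
xyz [-0.007, -0.003, 0.0] tw [0.0, -0.058, 0.119] | 0.0 [0.18  0.18  0.182 0.16 ] [ 0.41  0.07 -0.46  0.9  -0.43  1.25]
xyz [-0.015, -0.006, 0.0] tw [0.0, -0.117, 0.241] | 0.0 [0.17  0.17  0.175 0.157] [ 0.42  0.11 -0.42  0.97 -0.44  1.4 ]
xyz [-0.022, -0.009, 0.0] tw [0.0, -0.176, 0.363] | 0.0 [0.159 0.159 0.166 0.152] [ 0.42  0.15 -0.38  1.04 -0.45  1.56]
xyz [-0.029, -0.012, 0.0] tw [0.0, -0.234, 0.485] | 0.0 [0.147 0.147 0.156 0.145] [ 0.42  0.19 -0.33  1.11 -0.45  1.7 ]
xyz [-0.036, -0.015, -0.0] tw [0.0, -0.293, 0.607] | 0.0 [0.134 0.134 0.144 0.137] [ 0.41  0.22 -0.29  1.17 -0.43  1.84]
xyz [-0.043, -0.018, -0.0] tw [0.0, -0.352, 0.729] | 0.0 [0.121 0.121 0.132 0.127] [ 0.4   0.26 -0.25  1.23 -0.42  1.98]
xyz [-0.043, -0.038, 0.04] tw [0.0, -0.352, 0.729] | 0.0 [0.094 0.094 0.125 0.131] [ 0.4   0.29 -0.32  1.13 -0.42  1.98]
(array([0.4651, 0.148 , 0.1725]), array([[ 0.7409,  0.6716, -0.0008],
       [-0.6716,  0.7409, -0.0004],
       [ 0.0004,  0.0008,  1.    ]]))
```

Request:
{"op": "servo_tool", "data": {
  "targets": [
    {"xyz": [-0.004,-0.002,0],"twist": [0,-0.03,0.06],"jaw": 0},
    {"xyz": [-0.009,-0.004,0],"twist": [0,-0.07,0.145],"jaw": 0},
    {"xyz": [-0.015,-0.006,0],"twist": [0,-0.117,0.241],"jaw": 0},
    {"xyz": [-0.02,-0.008,0],"twist": [0,-0.16,0.33],"jaw": 0},
    {"xyz": [-0.025,-0.01,0],"twist": [0,-0.2,0.415],"jaw": 0},
    {"xyz": [-0.03,-0.012,0],"twist": [0,-0.24,0.5],"jaw": 0},
    {"xyz": [-0.035,-0.014,0],"twist": [0,-0.285,0.59],"jaw": 0},
    {"xyz": [-0.04,-0.016,0],"twist": [0,-0.325,0.67],"jaw": 0},
    {"xyz": [-0.043,-0.018,0],"twist": [0,-0.352,0.729],"jaw": 0},
    {"xyz": [-0.043,-0.026,0.016],"twist": [0,-0.352,0.729],"jaw": 0},
    {"xyz": [-0.043,-0.038,0.04],"twist": [0,-0.352,0.729],"jaw": 0},
    {"xyz": [-0.043,-0.038,0.04],"twist": [0,-0.352,0.729],"jaw": 0}
  ]
}}

```text
clock: 6.27
tcp_pos: [0.4285, 0.1212, 0.0993]
orientation: [0.223, 0.975, 0.015, 0.001]
wrist_force: [-1.1, -0.2, -3.1]
finger_gap: 0.0058
```

```bash
cat >> h.py <<'E'
def floor(name='top',yr=.018,lo=.045,hi=.092,beta=20):
    c=env.read_camera(name);P=cloud(c);L,g,Rs=scoopfit(P,None,0,0,beta)
    q=L.reshape(-1,3);q=q[np.isfinite(q).all(1)]
    f=q[(abs(q[:,1])<yr)&(q[:,0]>lo)&(q[:,0]<hi)&(q[:,2]>-.085)&(q[:,2]<-.045)]
    if len(f)<30: print(name,'few',len(f));return c
    A=np.c_[f[:,:2],np.ones(len(f))];k=np.ones(len(f),bool)
    for _ in range(4):
        co,*_=np.linalg.lstsq(A[k],f[k,2],rcond=None);k=abs(f[:,2]-A@co)<.003
    sp=q[(q[:,0]>.07)&(q[:,0]<.09)&(q[:,2]>-.075)&(q[:,2]<-.03)&(abs(q[:,1])<.05)]
    fr=q[(abs(q[:,1])<.02)&(q[:,2]>-.08)&(q[:,2]<-.055)&(q[:,0]<.12)]
    print(name,k.sum(),'g',g,'floor top z@.09',co@[.09,0,1],'slopes',co[:2],'extra pitch deg',-np.degrees(np.arctan(co[0])),'spout y',np.percentile(sp[:,1],[1,99]),'front',np.percentile(fr[:,0],[98,99.8]));return c
E
python3 - <<'E'
from h import *
floor('top');c=floor('scene');save(c,'s3.png')
path([pose(-88.6,0,grip=[.43,.13,.07]),pose(-88.6,0,grip=[.43,.13,.062])])
E
```

```text
top 331 g [0.4287 0.1294 0.1184] floor top z@.09 -0.08193436157071685 slopes [-0.1827  0.0138] extra pitch deg 10.354746925143463 spout y [-0.027   0.0279] front [0.0799 0.0836]
scene 146 g [0.4297 0.1296 0.1201] floor top z@.09 -0.08151264067287828 slopes [-0.188   0.0153] extra pitch deg 10.644684030032574 spout y [-0.029   0.0239] front [0.0804 0.0825]
t 6.37 tcp [0.4299 0.1214 0.1029] F [-0.6532 -0.8486 -2.3976] gap 0.0055
xyz [0.0, -0.022, 0.045] tw [0.001, -0.001, 0.006] | 0.0 [0.073 0.073 0.118 0.14 ] [ 0.4   0.34 -0.39  1.01 -0.42  1.98]
xyz [0.0, -0.026, 0.052] tw [0.001, -0.001, 0.006] | 0.0 [0.07  0.07  0.117 0.142] [ 0.4   0.35 -0.4   0.99 -0.42  1.98]
```

```bash
python3 - <<'E'
from h import *
path([pose(-88.6,0,grip=[.43,.13,g],beta=30.5) for g in(.118,.09,.075,.068,.066)])
E
```

```text
t 6.37 tcp [0.4299 0.1214 0.1029] F [-0.6532 -0.8486 -2.3976] gap 0.0055
xyz [0.0, 0.0, 0.002] tw [-0.083, -0.001, 0.006] | 0.0 [0.09  0.09  0.126 0.135] [ 0.44  0.34 -0.29  1.17 -0.48  2.04]
xyz [0.0, -0.012, 0.027] tw [-0.083, -0.001, 0.006] | 0.0 [0.077 0.077 0.12  0.14 ] [ 0.44  0.37 -0.33  1.1  -0.48  2.04]
xyz [0.0, -0.018, 0.04] tw [-0.083, -0.001, 0.006] | 0.0 [0.071 0.071 0.118 0.144] [ 0.44  0.39 -0.35  1.07 -0.48  2.04]
xyz [0.0, -0.021, 0.047] tw [-0.083, -0.001, 0.006] | 0.0 [0.069 0.069 0.116 0.146] [ 0.44  0.4  -0.36  1.05 -0.48  2.04]
xyz [0.0, -0.022, 0.048] tw [-0.083, -0.001, 0.006] | 0.0 [0.069 0.069 0.116 0.146] [ 0.44  0.4  -0.36  1.05 -0.48  2.04]
```

Request:
{"op": "servo_tool", "data": {
  "targets": [
    {"xyz": [0,-0.002,0.007],"twist": [-0.04,0,0.003],"jaw": 0},
    {"xyz": [0,-0.006,0.016],"twist": [-0.083,0,0.006],"jaw": 0},
    {"xyz": [0,-0.012,0.027],"twist": [-0.083,0,0.006],"jaw": 0},
    {"xyz": [0,-0.016,0.035],"twist": [-0.083,0,0.006],"jaw": 0},
    {"xyz": [0,-0.019,0.042],"twist": [-0.083,0,0.006],"jaw": 0},
    {"xyz": [0,-0.021,0.0455],"twist": [-0.083,0,0.006],"jaw": 0},
    {"xyz": [0,-0.0215,0.047],"twist": [-0.083,0,0.006],"jaw": 0},
    {"xyz": [0,-0.0215,0.047],"twist": [-0.083,0,0.006],"jaw": 0}
  ],
  "squeeze": 70
}}

```text
clock: 7.03
tcp_pos: [0.4312, 0.1205, 0.0524]
orientation: [0.263, 0.965, 0.011, 0.005]
wrist_force: [0.6, -0.5, -2.5]
finger_gap: 0.0056
```

```bash
python3 - <<'E'
from h import *
floor('top',beta=30.5)
path([pose(-88.6,0,grip=[.43,.13,.066],beta=30.5)])
E
```

```text
top 343 g [0.4311 0.1302 0.069 ] floor top z@.09 -0.06230014898291341 slopes [ 0.0146 -0.0085] extra pitch deg -0.8373927543354692 spout y [-0.0484  0.0487] front [0.1159 0.1195]
t 7.08 tcp [0.4314 0.1206 0.0526] F [ 0.0104 -0.1316 -3.4863] gap 0.0059
xyz [-0.001, -0.001, 0.003] tw [-0.001, -0.004, -0.002] | 0.0 [0.069 0.069 0.116 0.146] [ 0.44  0.4  -0.36  1.05 -0.48  2.04]
```

Request:
{"op": "servo_tool", "data": {
  "targets": [
    {"xyz": [0,-0.001,0.002],"twist": [0,0,0],"jaw": 0},
    {"xyz": [0,-0.002,0.004],"twist": [0,0,0],"jaw": 0},
    {"xyz": [0,-0.002,0.004],"twist": [0,0,0],"jaw": 0},
    {"xyz": [0,-0.002,0.004],"twist": [0,0,0],"jaw": 0.15},
    {"xyz": [0,-0.002,0.004],"twist": [0,0,0],"jaw": 0.3},
    {"xyz": [0,-0.002,0.004],"twist": [0,0,0],"jaw": 0.6},
    {"xyz": [0,-0.002,0.004],"twist": [0,0,0],"jaw": 1},
    {"xyz": [0,-0.002,0.004],"twist": [0,0,0],"jaw": 1},
    {"xyz": [0,-0.002,-0.02],"twist": [0,0,0],"jaw": 1},
    {"xyz": [0,-0.002,-0.05],"twist": [0,0,0],"jaw": 1},
    {"xyz": [0,-0.002,-0.09],"twist": [0,0,0],"jaw": 1},
    {"xyz": [0,-0.002,-0.09],"twist": [0,0,0],"jaw": 1}
  ],
  "squeeze": 40
}}

```text
clock: 8.08
tcp_pos: [0.4325, 0.1716, 0.1337]
orientation: [0.261, 0.965, 0.011, 0.009]
wrist_force: [1.6, 1.4, 0.2]
finger_gap: 0.0856
```

```bash
cat >> h.py <<'E'
def grip(name,x0,y0):
    c=env.read_camera(name);P=cloud(c);hsv=cv2.cvtColor(c["color"],cv2.COLOR_RGB2HSV);z=P[...,2]
    inb=(abs(P[...,0]-x0)<.1)&(abs(P[...,1]-y0)<.1)
    k=P[inb&(z>.068)&(z<.082)&(hsv[...,1]>110)&(hsv[...,2]>30)]
    if len(k)>20: print(name,len(k),k.mean(0),cv2.minAreaRect(k[:,:2].astype(np.float32)*1000),np.percentile(k[:,2],[5,50,95]))
    k=P[inb&(z>.02)&(z<.04)]
    if len(k)>20: print('   walls',cv2.minAreaRect(k[:,:2].astype(np.float32)*1000))
    return c
E
python3 - <<'E'
from h import *
for n in('top','wrist','scene'):
    c=grip(n,.43,.13);save(c,n+'4.png')
path([pose(-88.6,0,grip=[.43,.13,.15],beta=b) for b in(10,-5,-24)]+[pose(-88.6,0,grip=[.43,.13,.058],beta=-24)])
E
```

```text
top 289 [0.4315 0.1308 0.0736] ((431.98443603515625, 130.93515014648438), (79.1502914428711, 15.3682222366333), 88.8420181274414) [0.0694 0.0739 0.0772]
   walls ((421.4473571777344, 99.98381805419922), (196.6043243408203, 111.7770004272461), 66.24266815185547)
wrist 971 [0.4332 0.1401 0.0724] ((432.8624572753906, 134.54348754882812), (14.98750114440918, 75.63655853271484), 0.5320508480072021) [0.0689 0.0728 0.0739]
   walls ((433.4926452636719, 129.27276611328125), (68.95286560058594, 137.13482666015625), 2.1133556365966797)
scene 63 [0.4319 0.1307 0.0733] ((431.4996337890625, 136.3765411376953), (12.952431678771973, 73.5945053100586), 2.9506335258483887) [0.0687 0.0736 0.0769]
   walls ((419.4376525878906, 103.5957260131836), (190.84396362304688, 110.16744232177734), 67.40406036376953)
t 8.23 tcp [0.4297 0.1684 0.1285] F [-0.9158 -1.1613 -0.4762] gap 0.0855
xyz [-0.001, 0.037, 0.019] tw [0.357, -0.004, -0.001] | 0.0 [0.108 0.108 0.111 0.11 ] [ 0.23  0.15 -0.36  1.1  -0.17  1.78]
xyz [-0.001, 0.033, 0.016] tw [0.618, -0.004, -0.0] | 0.0 [0.086 0.086 0.091 0.093] [ 0.05  0.09 -0.41  1.06  0.09  1.6 ]
xyz [-0.001, 0.029, 0.012] tw [0.95, -0.005, 0.001] | 0.0 [0.047 0.047 0.057 0.096] [-0.18  0.12 -0.45  1.09  0.41  1.35]
xyz [-0.001, -0.018, 0.091] tw [0.95, -0.005, 0.001] | 0.0 [0.077 0.063 0.063 0.152] [-0.18  0.22 -0.59  0.85  0.41  1.35]
```

View pics/wrist4.png

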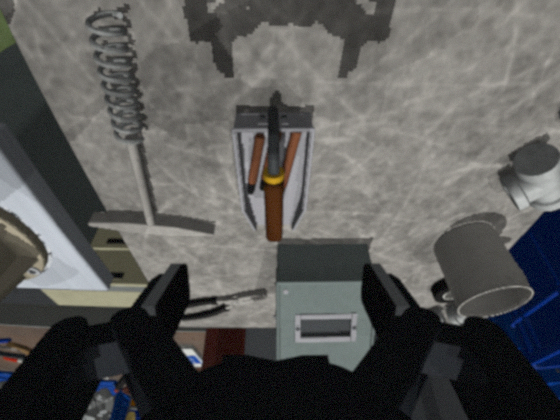

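```bash
python3 - <<'E'
from h import *
b=-22;z=toolR(-88.9,0,b)[:,2]
G=np.array([.4325,.134,.0575])
path([pose(-88.9,0,grip=G+[0,.0,.065],beta=10),pose(-88.9,0,grip=G-.055*z,beta=b),pose(-88.9,0,grip=G-.03*z,beta=b),pose(-88.9,0,grip=G,beta=b)])
P=cloud(env.read_camera('wrist'));k=P[(abs(P[...,0]-.4325)<.03)&(abs(P[...,1]-.165)<.04)&(P[...,2]<.05)];print('stub/inner heights',np.percentile(k[:,2],[5,50,90,98,100]))
E
```

```text
t 8.23 tcp [0.4297 0.1684 0.1285] F [-0.9158 -1.1613 -0.4762] gap 0.0855
xyz [0.002, 0.02, 0.04] tw [0.357, -0.006, 0.004] | 0.0 [0.093 0.093 0.108 0.11 ] [ 0.24  0.18 -0.39  1.04 -0.17  1.79]
xyz [0.002, 0.022, 0.057] tw [0.915, -0.005, 0.006] | 0.0 [0.054 0.051 0.051 0.116] [-0.19  0.16 -0.51  0.99  0.38  1.34]
xyz [0.002, 0.002, 0.072] tw [0.915, -0.005, 0.006] | 0.0 [0.062 0.056 0.056 0.128] [-0.17  0.18 -0.55  0.92  0.38  1.37]
xyz [0.002, -0.021, 0.09] tw [0.915, -0.005, 0.006] | 0.0 [0.073 0.064 0.064 0.145] [-0.14  0.21 -0.59  0.84  0.38  1.39]
stub/inner heights [-0.0012  0.0035  0.0242  0.0386  0.05  ]
```

```bash
python3 - <<'E'
from h import *
s=env.get_state();pts=fk(s["joint_pos"])[2]
for i,p in enumerate(pts):print(i,p.round(3))
for n in('scene','top'):
    P=cloud(env.read_camera(n)).reshape(-1,3);P=P[np.isfinite(P).all(1)];P=P[P[:,2]>.2]
    B=np.vstack([np.linspace(DUCT[i],DUCT[i+1],12) for i in range(len(DUCT)-1)])
    D=np.min(np.linalg.norm(P[:,None,:]-B[None,::2],axis=2),axis=1);P=P[D>.085]
    for i in(1,2,3,4):
        a,b=pts[i],pts[i+1];u=b-a;l=np.linalg.norm(u);u=u/l
        t=(P-a)@u;d=np.linalg.norm(P-a-np.outer(t,u),axis=1)
        for lo in np.arange(0,l,l/4):
            k=(t>lo)&(t<lo+l/4)&(d<.2)
            if k.sum()>30: print(n,'seg',i,round(lo/l,2),k.sum(),'dist pct 10/50/90/98',np.percentile(d[k],[10,50,90,98]).round(3))
E
```

```text
0 [0.    0.    0.232]
1 [0.172 0.098 0.724]
2 [0.501 0.286 0.552]
3 [0.462 0.356 0.552]
4 [0.428 0.337 0.412]
5 [0.431 0.22  0.214]
scene seg 1 0.0 11466 dist pct 10/50/90/98 [0.096 0.133 0.14  0.141]
scene seg 1 0.25 20925 dist pct 10/50/90/98 [0.082 0.131 0.142 0.143]
scene seg 1 0.5 14120 dist pct 10/50/90/98 [0.085 0.126 0.139 0.141]
scene seg 1 0.75 16071 dist pct 10/50/90/98 [0.075 0.128 0.158 0.189]
scene seg 2 0.25 135 dist pct 10/50/90/98 [0.041 0.063 0.082 0.15 ]
scene seg 2 0.5 2006 dist pct 10/50/90/98 [0.039 0.063 0.162 0.193]
scene seg 2 0.75 2630 dist pct 10/50/90/98 [0.038 0.121 0.182 0.196]
scene seg 3 0.0 3645 dist pct 10/50/90/98 [0.052 0.063 0.132 0.176]
scene seg 3 0.25 737 dist pct 10/50/90/98 [0.035 0.05  0.064 0.075]
scene seg 3 0.5 2694 dist pct 10/50/90/98 [0.037 0.045 0.055 0.059]
scene seg 3 0.75 2391 dist pct 10/50/90/98 [0.04  0.051 0.059 0.062]
scene seg 4 0.0 525 dist pct 10/50/90/98 [0.049 0.053 0.06  0.062]
scene seg 4 0.25 558 dist pct 10/50/90/98 [0.039 0.04  0.042 0.042]
scene seg 4 0.5 671 dist pct 10/50/90/98 [0.037 0.04  0.042 0.042]
scene seg 
[... 416 characters left out ...]
 10/50/90/98 [0.036 0.137 0.185 0.197]
top seg 2 0.5 2027 dist pct 10/50/90/98 [0.086 0.113 0.173 0.194]
top seg 2 0.75 813 dist pct 10/50/90/98 [0.107 0.141 0.18  0.192]
top seg 3 0.0 865 dist pct 10/50/90/98 [0.053 0.063 0.095 0.14 ]
top seg 3 0.25 177 dist pct 10/50/90/98 [0.046 0.053 0.069 0.078]
top seg 3 0.5 1315 dist pct 10/50/90/98 [0.038 0.048 0.056 0.06 ]
top seg 3 0.75 1417 dist pct 10/50/90/98 [0.042 0.052 0.06  0.063]
top seg 4 0.0 2125 dist pct 10/50/90/98 [0.036 0.048 0.058 0.062]
top seg 4 0.25 1692 dist pct 10/50/90/98 [0.037 0.04  0.043 0.047]
top seg 4 0.5 1437 dist pct 10/50/90/98 [0.035 0.039 0.041 0.043]
top seg 4 0.75 1795 dist pct 10/50/90/98 [0.018 0.041 0.069 0.074]
```

View pics/scene4.png

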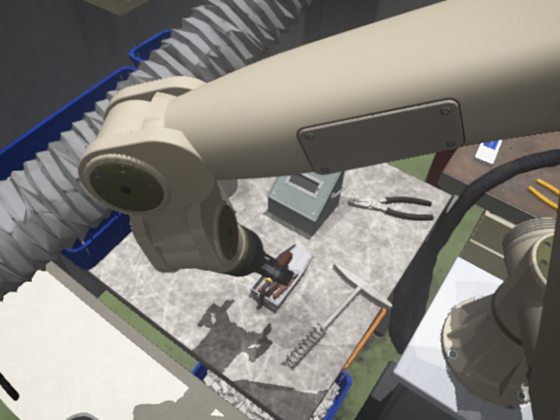

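```bash
cat >> h.py <<'E'
def clear(pts):
    sh,el,W,W2,J5,F=pts;off=W2-W
    ln=lambda a,b,n:np.linspace(a,b,n)
    B=np.vstack([ln(DUCT[i],DUCT[i+1],12) for i in range(len(DUCT)-1)])
    segs=[(el+off,W2,.06),(W2-off*.8,W2+off*.8,.06),(W2,J5,.062),(J5,F,.05)]
    return np.round([np.linalg.norm(ln(a,b,25)[:,None]-B[None],axis=2).min()-.066-r for a,b,r in segs],3)
E
python3 - <<'E'
from h import *
for yaw in(TIN_YAW,-95):
 for L0 in (-48,-36,-24,-12,0,12,24,30,36,42,48,60,72):
  for p,s,n in((22,.009,-.02),(22,.009,.008),(50,.005,.02)):
    t,Rt,g=pose(yaw,p,lip=slotpt(s,n),beta=p-L0)
    q,e=ik(t,Rt,np.array([-.3,.2,-.2,1.2,.2,1.3]));print(yaw,'L',L0,'p',p,n,'beta',p-L0,'cl forearm/Whousing/W-J5/tool',clear(fk(q)[2]))
E
```

```text
-88.6 L -48 p 22 -0.02 beta 70 cl forearm/Whousing/W-J5/tool [ 0.031 -0.004 -0.009  0.009]
-88.6 L -48 p 22 0.008 beta 70 cl forearm/Whousing/W-J5/tool [ 0.009 -0.028 -0.018  0.011]
-88.6 L -48 p 50 0.02 beta 98 cl forearm/Whousing/W-J5/tool [-0.004 -0.038 -0.029  0.003]
-88.6 L -36 p 22 -0.02 beta 58 cl forearm/Whousing/W-J5/tool [ 0.053  0.019 -0.012 -0.004]
-88.6 L -36 p 22 0.008 beta 58 cl forearm/Whousing/W-J5/tool [ 0.029 -0.005 -0.02  -0.005]
-88.6 L -36 p 50 0.02 beta 86 cl forearm/Whousing/W-J5/tool [ 0.015 -0.02  -0.034 -0.017]
-88.6 L -24 p 22 -0.02 beta 46 cl forearm/Whousing/W-J5/tool [ 0.058  0.022 -0.025 -0.019]
-88.6 L -24 p 22 0.008 beta 46 cl forearm/Whousing/W-J5/tool [ 0.034 -0.002 -0.033 -0.021]
-88.6 L -24 p 50 0.02 beta 74 cl forearm/Whousing/W-J5/tool [ 0.013 -0.018 -0.044 -0.031]
-88.6 L -12 p 22 -0.02 beta 34 cl forearm/Whousing/W-J5/tool [ 0.043  0.01  -0.04  -0.031]
-88.6 L -12 p 22 0.008 beta 34 cl forearm/Whousing/W-J5/tool [ 0.018 -0.014 -0.046 -0.034]
-88.6 L -12 p 50 0.02 beta 62 cl forearm/Whousing/W-J5/tool [-0.003 -0.037 -0.058 -0.042]
-88.6 L 0 p 
[... 5117 characters left out ...]
0.006  0.099]
-95 L 48 p 22 0.008 beta -26 cl forearm/Whousing/W-J5/tool [-0.029  0.009  0.037  0.126]
-95 L 48 p 50 0.02 beta 2 cl forearm/Whousing/W-J5/tool [-0.012  0.058  0.077  0.153]
-95 L 60 p 22 -0.02 beta -38 cl forearm/Whousing/W-J5/tool [-0.006  0.075  0.102  0.158]
-95 L 60 p 22 0.008 beta -38 cl forearm/Whousing/W-J5/tool [0.006 0.106 0.133 0.185]
-95 L 60 p 50 0.02 beta -10 cl forearm/Whousing/W-J5/tool [0.023 0.155 0.175 0.206]
-95 L 72 p 22 -0.02 beta -50 cl forearm/Whousing/W-J5/tool [0.022 0.177 0.2   0.182]
-95 L 72 p 22 0.008 beta -50 cl forearm/Whousing/W-J5/tool [0.031 0.209 0.23  0.208]
-95 L 72 p 50 0.02 beta -22 cl forearm/Whousing/W-J5/tool [0.049 0.254 0.266 0.226]
```

```bash
python3 - <<'E'
from h import *
s=env.get_state();q=s["joint_pos"];q1,q2,q3,q4=q[:4];f=q2-q3
ro=np.array([np.cos(q1),np.sin(q1),0]);la=np.array([-np.sin(q1),np.cos(q1),0]);up=np.array([0,0,1.])
u=np.cos(f)*ro-np.sin(f)*up;n=np.sin(f)*ro+np.cos(f)*up
el=fk(q)[2][1]
B=np.vstack([np.linspace(DUCT[i],DUCT[i+1],12) for i in range(len(DUCT)-1)])
allP=[]
for nm in('scene','top'):
    P=cloud(env.read_camera(nm)).reshape(-1,3);P=P[np.isfinite(P).all(1)];P=P[P[:,2]>.2]
    D=np.min(np.linalg.norm(P[:,None,:]-B[None,::2],axis=2),axis=1);allP.append(P[D>.085])
P=np.vstack(allP)
c=np.c_[(P-el)@u,(P-el)@la,(P-el)@n]
for a in np.arange(-.1,.52,.05):
    k=c[(c[:,0]>a)&(c[:,0]<a+.05)&(abs(c[:,1])<.25)&(abs(c[:,2])<.2)]
    if len(k)>50: print('along',a.round(2),len(k),'lat',np.percentile(k[:,1],[1,99]).round(3),'perp',np.percentile(k[:,2],[1,99]).round(3))
E
```

```text
along 0.0 2462 lat [0.007 0.122] perp [-0.035  0.043]
along 0.05 12971 lat [0.021 0.194] perp [-0.189  0.048]
along 0.1 12331 lat [0.019 0.142] perp [-0.019  0.054]
along 0.15 10590 lat [0.019 0.142] perp [-0.009  0.061]
along 0.2 8570 lat [0.02 0.14] perp [-0.003  0.068]
along 0.25 6358 lat [0.025 0.136] perp [0.002 0.073]
along 0.3 5577 lat [0.033 0.13 ] perp [0.007 0.079]
along 0.35 9433 lat [0.029 0.132] perp [-0.083  0.091]
along 0.4 11321 lat [0.012 0.132] perp [-0.191  0.093]
along 0.45 3586 lat [-0.017  0.126] perp [-0.199  0.055]
```

```bash
cat >> h.py <<'E'
def clear(pts):
    sh,el,W,W2,J5,F=pts;off=W2-W
    ln=lambda a,b,n:np.linspace(a,b,n)
    B=np.vstack([ln(DUCT[i],DUCT[i+1],12) for i in range(len(DUCT)-1)])
    segs=[(el+off,W2,.05),(W2-off,W2+off*.6,.046),(W2,J5,.058),(J5,F,.047)]
    return np.round([np.linalg.norm(ln(a,b,25)[:,None]-B[None],axis=2).min()-.066-r for a,b,r in segs],3)
def tinclear(t,Rt):
    "gap of gripper body box (half .0425) above lid plane / over tin's back edge, tin frame"
    g=t-.019*Rt[:,2];m=9
    for d in np.linspace(.054,.2,30):
        for sx in(-.038,.038):
            for sy in(-.0425,0,.0425):
                p=g-d*Rt[:,2]+sx*Rt[:,0]+sy*Rt[:,1]
                x=(p-C)@_d; 
                if -.05<x<.0705: m=min(m,(p[2]-(.097+x*np.tan(np.radians(38))))*np.cos(np.radians(38)))
    return round(m,3)
E
python3 - <<'E'
from h import *
for yaw in(-88.6,-94,-98):
 for b in(-24,-28,-32,-36,-40):
  for p,s,n in((24,.011,-.008),(24,.011,.004),(47,.005,.018)):
    t,Rt,g=pose(yaw,p,lip=slotpt(s,n),beta=b)
    q,e=ik(t,Rt,np.array([-.3,.2,-.2,1.2,.2,1.3]));print(yaw,'beta',b,'p',p,n,'cl',clear(fk(q)[2]),'tin',tinclear(t,Rt),'q',q.round(2),round(e,3))
E
```

```text
-88.6 beta -24 p 24 -0.008 cl [-0.036  0.031  0.038  0.11 ] tin 0.083 q [-0.56  0.48 -0.07  1.57  0.67  0.79] 0.0
-88.6 beta -24 p 24 0.004 cl [-0.029  0.043  0.051  0.122] tin 0.071 q [-0.57  0.5  -0.07  1.56  0.66  0.78] 0.0
-88.6 beta -24 p 47 0.018 cl [0.048 0.269 0.258 0.223] tin 0.018 q [-0.72  0.83  0.12  1.95  0.77  0.34] 0.0
-88.6 beta -28 p 24 -0.008 cl [-0.023  0.062  0.07   0.131] tin 0.079 q [-0.58  0.53 -0.05  1.62  0.71  0.73] 0.0
-88.6 beta -28 p 24 0.004 cl [-0.017  0.075  0.083  0.143] tin 0.067 q [-0.59  0.54 -0.05  1.61  0.7   0.72] 0.0
-88.6 beta -28 p 47 0.018 cl [0.056 0.3   0.279 0.228] tin 0.014 q [-0.73  0.88  0.13  2.01  0.78  0.27] 0.0
-88.6 beta -32 p 24 -0.008 cl [-0.011  0.094  0.102  0.153] tin 0.07 q [-0.6   0.58 -0.04  1.67  0.74  0.66] 0.0
-88.6 beta -32 p 24 0.004 cl [-0.005  0.107  0.115  0.164] tin 0.058 q [-0.61  0.59 -0.04  1.66  0.73  0.65] 0.0
-88.6 beta -32 p 47 0.018 cl [0.064 0.33  0.299 0.233] tin 0.011 q [-0.73  0.94  0.15  2.07  0.8   0.2 ] 0.0
-88.6 beta -36 p 24 -0.008 cl [0.001 0.126 0.134 0.169] tin 0.061 q [-0.62  0.62 -0.02  1.72 
[... 3112 characters left out ...]
235] tin 0.01 q [-0.78  0.87  0.01  1.96  0.9   0.25] 0.0
-98 beta -36 p 24 -0.008 cl [0.014 0.104 0.114 0.174] tin 0.058 q [-0.65  0.55 -0.14  1.59  0.86  0.73] 0.0
-98 beta -36 p 24 0.004 cl [0.019 0.118 0.128 0.185] tin 0.048 q [-0.66  0.57 -0.13  1.58  0.85  0.72] 0.0
-98 beta -36 p 47 0.018 cl [0.077 0.351 0.323 0.241] tin 0.005 q [-0.79  0.93  0.02  2.03  0.91  0.16] 0.0
-98 beta -40 p 24 -0.008 cl [0.024 0.138 0.148 0.184] tin 0.051 q [-0.67  0.6  -0.12  1.65  0.89  0.65] 0.0
-98 beta -40 p 24 0.004 cl [0.029 0.152 0.161 0.195] tin 0.04 q [-0.68  0.62 -0.12  1.64  0.88  0.64] 0.0
-98 beta -40 p 47 0.018 cl [0.089 0.382 0.341 0.246] tin 0.001 q [-0.79  0.98  0.03  2.1   0.92  0.07] 0.0
```

```bash
python3 - <<'E'
from h import *
b=-34;y=-88.9;z=toolR(y,0,b)[:,2]
G=np.array([.4325,.134,.0575])
P=[(10,[.40,.14,.13]),(-5,[.37,.13,.13]),(-20,[.37,.12,.12])]
path([pose(y,0,grip=g,beta=bb) for bb,g in P]+[pose(y,0,grip=G-.06*z+[-.05,0,0],beta=b)]+[pose(y,0,grip=G-d*z,beta=b) for d in(.06,.04,.02,0)])
E
```

```text
t 8.48 tcp [0.4289 0.1672 0.1277] F [ 0.8541 -0.3155  0.6738] gap 0.085
xyz [-0.03, 0.017, 0.029] tw [0.358, -0.003, 0.004] | 0.0 [0.119 0.077 0.083 0.096] [ 0.27  0.12 -0.44  1.05 -0.17  1.83]
xyz [-0.06, 0.021, 0.032] tw [0.62, -0.003, 0.004] | 0.0 [0.115 0.087 0.092 0.108] [ 0.06 -0.   -0.57  1.    0.09  1.61]
xyz [-0.06, 0.021, 0.042] tw [0.882, -0.002, 0.005] | 0.0 [0.069 0.068 0.061 0.112] [-0.18  0.02 -0.62  1.    0.34  1.36]
xyz [-0.047, 0.029, 0.059] tw [1.126, -0.002, 0.005] | 0.0 [0.028 0.014 0.02  0.14 ] [-0.39  0.17 -0.6   1.07  0.54  1.09]
xyz [0.003, 0.03, 0.06] tw [1.126, -0.002, 0.005] | 0.0 [-0.013 -0.028 -0.021  0.107] [-0.35  0.25 -0.49  1.07  0.55  1.14]
xyz [0.003, 0.012, 0.068] tw [1.126, -0.002, 0.005] | 0.0 [-0.005 -0.018 -0.013  0.116] [-0.32  0.26 -0.52  1.01  0.55  1.16]
xyz [0.003, -0.006, 0.077] tw [1.126, -0.002, 0.005] | 0.0 [ 0.005 -0.008 -0.003  0.125] [-0.3   0.27 -0.55  0.95  0.56  1.19]
xyz [0.003, -0.024, 0.086] tw [1.126, -0.002, 0.005] | 0.0 [0.014 0.002 0.006 0.134] [-0.28  0.29 -0.58  0.89  0.56  1.22]
```

```bash
python3 - <<'E'
from h import *
T=np.load('top.npy').reshape(-1,3);k=T[np.isfinite(T).all(1)&(T[:,2]>.012)&(T[:,2]<.1)&(T[:,0]<.40)&(T[:,0]>.2)&(T[:,1]>-.1)&(T[:,1]<.35)]
print('hammer x',np.percentile(k[:,0],[1,50,99]),'y',np.percentile(k[:,1],[1,50,99]))
for y0 in np.arange(-.0,.3,.03):
    m=k[(k[:,1]>y0)&(k[:,1]<y0+.03)]
    if len(m)>5: print(' y',round(y0,2),'max x',np.percentile(m[:,0],99).round(3))
out=[]
for x in(.40,.41,.42,.43):
  for y in(.10,.13,.16,.19,.22):
    for yaw in(-75,-89,-100,-115,-130):
      for b in(-34,):
        z=toolR(yaw,0,b)[:,2];cs=[]
        for d in(.05,0):
          t,Rt,g=pose(yaw,0,grip=np.array([x,y,.058])-d*z,beta=b);q,e=ik(t,Rt,np.array([-.3,.2,-.5,1.,.5,1.2]))
          cs.append(clear(fk(q)[2]).min() if e<.01 else -9)
        out.append((min(cs),x,y,yaw,cs,q.round(2)))
out.sort(key=lambda o:-o[0])
for o in out[:14]: print(o)
print([o for o in out if o[3]==-89][:5])
E
```

```text
hammer x [0.2189 0.2977 0.3499] y [0.0282 0.0562 0.2612]
 y -0.0 max x 0.358
 y 0.03 max x 0.352
 y 0.06 max x 0.297
 y 0.09 max x 0.301
 y 0.12 max x 0.305
 y 0.15 max x 0.316
 y 0.18 max x 0.319
 y 0.21 max x 0.322
 y 0.24 max x 0.326
(np.float64(0.203), 0.41, 0.22, -130, [np.float64(0.206), np.float64(0.203)], array([ 0.02, -0.06, -1.03,  0.19,  0.43,  2.38]))
(np.float64(0.201), 0.41, 0.19, -130, [np.float64(0.204), np.float64(0.201)], array([-0.08, -0.07, -1.03,  0.24,  0.47,  2.28]))
(np.float64(0.198), 0.41, 0.16, -130, [np.float64(0.198), np.float64(0.199)], array([-0.18, -0.07, -1.03,  0.29,  0.51,  2.17]))
(np.float64(0.197), 0.42, 0.22, -130, [np.float64(0.197), np.float64(0.197)], array([ 0.02, -0.04, -1.02,  0.17,  0.43,  2.38]))
(np.float64(0.196), 0.4, 0.13, -130, [np.float64(0.196), np.float64(0.199)], array([-0.29, -0.09, -1.03,  0.37,  0.54,  2.05]))
(np.float64(0.195), 0.42, 0.19, -130, [np.float64(0.195), np.float64(0.195)], array([-0.08, -0.05, -1.02,  0.23,  0.47,  2.28]))
(np.float64(0.189), 0.42, 0.16, -130, [np.float64(0.189), np.float64(0.19)], array([-0.17,
[... 875 characters left out ...]
178)], array([-0.38, -0.05, -0.99,  0.42,  0.56,  1.95]))
[(np.float64(0.028), 0.4, 0.22, -89, [np.float64(0.028), np.float64(0.046)], array([-0.08,  0.21, -0.69,  0.74,  0.59,  1.45])), (np.float64(0.018), 0.4, 0.19, -89, [np.float64(0.018), np.float64(0.038)], array([-0.16,  0.22, -0.68,  0.79,  0.58,  1.36])), (np.float64(0.018), 0.41, 0.22, -89, [np.float64(0.018), np.float64(0.036)], array([-0.08,  0.22, -0.67,  0.75,  0.59,  1.45])), (np.float64(0.011), 0.4, 0.16, -89, [np.float64(0.011), np.float64(0.033)], array([-0.23,  0.23, -0.67,  0.84,  0.57,  1.27])), (np.float64(0.009), 0.41, 0.19, -89, [np.float64(0.009), np.float64(0.029)], array([-0.16,  0.23, -0.66,  0.8 ,  0.58,  1.36]))]
```

```bash
python3 - <<'E'
from h import *
y=-88.9;b=30;z=toolR(y,0,b)[:,2];G=np.array([.4325,.134,.058])
path([pose(y,0,grip=G-d*z,beta=b) for d in(.06,.04,.02,0)])
E
```

```text
t 8.48 tcp [0.4289 0.1672 0.1277] F [ 0.8541 -0.3155  0.6738] gap 0.085
xyz [0.003, -0.006, 0.036] tw [0.009, -0.004, 0.003] | 0.0 [0.095 0.048 0.07  0.089] [ 0.49  0.39 -0.24  1.19 -0.46  2.1 ]
xyz [0.003, -0.007, 0.056] tw [0.009, -0.004, 0.003] | 0.0 [0.083 0.037 0.064 0.09 ] [ 0.47  0.4  -0.28  1.14 -0.47  2.08]
xyz [0.003, -0.007, 0.076] tw [0.009, -0.004, 0.003] | 0.0 [0.073 0.026 0.059 0.094] [ 0.46  0.4  -0.32  1.09 -0.47  2.06]
xyz [0.003, -0.007, 0.096] tw [0.009, -0.004, 0.003] | 0.0 [0.064 0.019 0.054 0.098] [ 0.44  0.41 -0.36  1.03 -0.47  2.05]
```

Request:
{"op": "servo_tool", "data": {
  "targets": [
    {"xyz": [0.003,-0.006,0.02],"twist": [0,0,0],"jaw": 1},
    {"xyz": [0.003,-0.007,0.045],"twist": [0,0,0],"jaw": 1},
    {"xyz": [0.003,-0.007,0.07],"twist": [0,0,0],"jaw": 1},
    {"xyz": [0.003,-0.007,0.088],"twist": [0,0,0],"jaw": 1},
    {"xyz": [0.003,-0.007,0.096],"twist": [0,0,0],"jaw": 1},
    {"xyz": [0.003,-0.007,0.096],"twist": [0,0,0],"jaw": 1},
    {"xyz": [0.003,-0.007,0.096],"twist": [0,0,0],"jaw": 0.4},
    {"xyz": [0.003,-0.007,0.096],"twist": [0,0,0],"jaw": 0.2},
    {"xyz": [0.003,-0.007,0.096],"twist": [0,0,0],"jaw": 0.1},
    {"xyz": [0.003,-0.007,0.096],"twist": [0,0,0],"jaw": 0},
    {"xyz": [0.003,-0.007,0.096],"twist": [0,0,0],"jaw": 0},
    {"xyz": [0.003,-0.007,0.096],"twist": [0,0,0],"jaw": 0}
  ],
  "squeeze": 60
}}

```text
clock: 9.48
tcp_pos: [0.4339, 0.1259, 0.0428]
orientation: [0.262, 0.965, 0.012, 0.005]
wrist_force: [-2.3, 1.5, 2.8]
finger_gap: 0.0142
```

```bash
python3 - <<'E'
from h import *
P=lerp([-88.9,.432,.134,.075],[-122,.436,.165,.082],4)+[[-122,.436,.165,.062],[-122,.436,.165,.058]]
path([pose(v[0],0,grip=v[1:],beta=30) for v in [[-88.9,.432,.134,.075]]+P])
E
```

```text
t 9.48 tcp [0.4339 0.1259 0.0428] F [-2.2718  1.5479  2.8177] gap 0.0142
xyz [-0.002, 0.009, -0.013] tw [0.008, -0.006, 0.003] | 0.0 [0.071 0.024 0.058 0.093] [ 0.44  0.39 -0.34  1.07 -0.47  2.05]
xyz [-0.002, 0.003, -0.018] tw [0.007, -0.079, 0.128] | 0.0 [0.046 0.002 0.032 0.071] [ 0.43  0.44 -0.26  1.17 -0.44  2.19]
xyz [-0.002, -0.003, -0.024] tw [0.007, -0.152, 0.253] | 0.0 [ 0.024 -0.019  0.007  0.048] [ 0.42  0.49 -0.18  1.25 -0.4   2.33]
xyz [-0.002, -0.009, -0.03] tw [0.007, -0.224, 0.378] | 0.0 [ 0.004 -0.035 -0.017  0.027] [ 0.4   0.53 -0.11  1.33 -0.35  2.46]
xyz [-0.002, -0.015, -0.035] tw [0.006, -0.297, 0.502] | 0.0 [-0.012 -0.045 -0.039  0.007] [ 0.39  0.57 -0.04  1.39 -0.3   2.58]
xyz [-0.002, -0.025, -0.018] tw [0.006, -0.297, 0.502] | 0.0 [-0.027 -0.063 -0.046  0.015] [ 0.39  0.59 -0.07  1.35 -0.3   2.58]
xyz [-0.002, -0.027, -0.015] tw [0.006, -0.297, 0.502] | 0.0 [-0.03  -0.067 -0.047  0.016] [ 0.39  0.59 -0.07  1.35 -0.3   2.58]
```

```bash
python3 - <<'E'
from h import *
y=-88.9;G=np.array([.4325,.134,.058])
for b in(12,4,-6):
    print('b',b);z=toolR(y,0,b)[:,2]
    P=[pose(y,0,grip=G-.06*toolR(y,0,30)[:,2],beta=30)]+[pose(y,0,grip=G-d*z,beta=b) for d in(.06,.03,0)]
    path(P+[pose(v[0],0,grip=v[1:],beta=b) for v in lerp([-88.9,.432,.134,.08],[-122,.436,.165,.08],2)+[[-122,.436,.165,.058]]])
E
```

```text
b 12
t 9.48 tcp [0.4339 0.1259 0.0428] F [-2.2718  1.5479  2.8177] gap 0.0142
xyz [-0.001, 0.001, -0.058] tw [0.008, -0.006, 0.003] | 0.0 [0.095 0.048 0.07  0.089] [ 0.49  0.39 -0.24  1.19 -0.46  2.1 ]
xyz [-0.001, 0.014, -0.056] tw [0.322, -0.006, 0.004] | 0.0 [0.092 0.049 0.056 0.069] [ 0.29  0.21 -0.38  1.04 -0.2   1.85]
xyz [-0.001, 0.004, -0.028] tw [0.322, -0.006, 0.004] | 0.0 [0.077 0.034 0.053 0.074] [ 0.28  0.23 -0.43  0.96 -0.2   1.83]
xyz [-0.001, -0.005, 0.001] tw [0.322, -0.006, 0.004] | 0.0 [0.064 0.024 0.05  0.082] [ 0.26  0.26 -0.48  0.89 -0.2   1.82]
xyz [-0.0, -0.008, -0.026] tw [0.319, -0.111, 0.274] | 0.0 [0.054 0.01  0.032 0.057] [ 0.28  0.29 -0.37  1.02 -0.18  2.13]
xyz [0.001, -0.021, -0.034] tw [0.311, -0.216, 0.545] | 0.0 [ 0.038 -0.006  0.013  0.04 ] [ 0.28  0.33 -0.31  1.09 -0.14  2.42]
xyz [0.001, -0.033, -0.015] tw [0.311, -0.216, 0.545] | 0.0 [ 0.027 -0.017  0.01   0.047] [ 0.28  0.36 -0.34  1.04 -0.14  2.42]
b 4
t 9.48 tcp [0.4339 0.1259 0.0428] F [-2.2718  1.5479  2.8177] gap 0.0142
xyz [-0.001, 0.001, -0.058] tw [0.008, -0.006, 0.003] | 0.0 [0.095 0.0
[... 1039 characters left out ...]
5, 0.005] | 0.0 [0.054 0.025 0.029 0.05 ] [ 0.04  0.12 -0.47  0.98  0.1   1.59]
xyz [-0.001, 0.007, -0.026] tw [0.636, -0.005, 0.005] | 0.0 [0.046 0.022 0.03  0.061] [ 0.04  0.15 -0.51  0.9   0.1   1.59]
xyz [-0.001, -0.011, -0.002] tw [0.636, -0.005, 0.005] | 0.0 [0.041 0.023 0.031 0.076] [ 0.05  0.18 -0.56  0.83  0.1   1.6 ]
xyz [0.001, -0.013, -0.029] tw [0.631, -0.067, 0.292] | 0.0 [0.062 0.035 0.044 0.072] [ 0.09  0.15 -0.54  0.85  0.1   1.93]
xyz [0.004, -0.026, -0.036] tw [0.616, -0.129, 0.579] | 0.0 [0.077 0.047 0.056 0.079] [ 0.13  0.14 -0.55  0.81  0.08  2.27]
xyz [0.004, -0.037, -0.017] tw [0.616, -0.129, 0.579] | 0.0 [0.072 0.046 0.057 0.088] [ 0.13  0.16 -0.59  0.75  0.08  2.27]
```

Request:
{"op": "servo_tool", "data": {
  "targets": [
    {"xyz": [0,0,0],"twist": [0,0,0],"jaw": 0.3},
    {"xyz": [0,0,0],"twist": [0,0,0],"jaw": 0.7},
    {"xyz": [0,0,0],"twist": [0,0,0],"jaw": 1},
    {"xyz": [0,0,0],"twist": [0,0,0],"jaw": 1},
    {"xyz": [0,0,-0.025],"twist": [0,0,0],"jaw": 1},
    {"xyz": [0,0.001,-0.058],"twist": [0.008,-0.005,0.003],"jaw": 1},
    {"xyz": [-0.001,0.005,-0.057],"twist": [0.1,-0.005,0.004],"jaw": 1},
    {"xyz": [-0.001,0.009,-0.056],"twist": [0.21,-0.005,0.004],"jaw": 1},
    {"xyz": [-0.001,0.014,-0.055],"twist": [0.32,-0.005,0.004],"jaw": 1},
    {"xyz": [-0.001,0.018,-0.054],"twist": [0.43,-0.005,0.004],"jaw": 1},
    {"xyz": [-0.001,0.022,-0.052],"twist": [0.54,-0.005,0.004],"jaw": 1},
    {"xyz": [-0.001,0.025,-0.05],"twist": [0.636,-0.005,0.005],"jaw": 1}
  ]
}}

```text
clock: 10.48
tcp_pos: [0.4336, 0.129, 0.0996]
orientation: [-0.055, 0.998, 0.01, 0.002]
wrist_force: [0.5, -0.7, -0.3]
finger_gap: 0.0853
```

```bash
python3 - <<'E'
from h import *
grip('top',.43,.13);grip('wrist',.43,.13)
y=-88.9;G=np.array([.4325,.134,.058]);b=-6;z=toolR(y,0,b)[:,2]
path([pose(y,0,grip=G-d*z,beta=b) for d in(.06,.03,0)])
E
```

```text
top 87 [0.4321 0.1046 0.0737] ((432.2326354980469, 110.24632263183594), (37.42893981933594, 13.302470207214355), 88.19589233398438) [0.0694 0.0739 0.0772]
   walls ((398.52093505859375, 86.06159973144531), (147.48931884765625, 88.48135375976562), 11.735724449157715)
wrist 2037 [0.4339 0.1348 0.0726] ((433.8404235839844, 133.2133331298828), (15.806059837341309, 76.31747436523438), 1.1242700815200806) [0.0693 0.0729 0.0743]
   walls ((433.7783203125, 124.19331359863281), (68.52742767333984, 131.96615600585938), 1.3203855752944946)
t 10.58 tcp [0.4331 0.1261 0.0985] F [ 0.3088  0.0965 -0.2074] gap 0.0854
xyz [-0.0, -0.004, 0.0] tw [-0.001, -0.002, -0.007] | 0.0 [0.054 0.025 0.029 0.05 ] [ 0.04  0.12 -0.47  0.98  0.1   1.59]
xyz [-0.0, -0.004, 0.03] tw [-0.001, -0.002, -0.007] | 0.0 [0.046 0.022 0.03  0.061] [ 0.04  0.15 -0.51  0.9   0.1   1.59]
xyz [-0.001, -0.004, 0.06] tw [-0.001, -0.002, -0.007] | 0.0 [0.041 0.023 0.031 0.076] [ 0.05  0.18 -0.56  0.83  0.1   1.6 ]
```

Request:
{"op": "servo_tool", "data": {
  "targets": [
    {"xyz": [0,-0.004,0.015],"twist": [0,0,0],"jaw": 1},
    {"xyz": [0,-0.004,0.035],"twist": [0,0,0],"jaw": 1},
    {"xyz": [0,-0.004,0.052],"twist": [0,0,0],"jaw": 1},
    {"xyz": [0,-0.004,0.06],"twist": [0,0,0],"jaw": 1},
    {"xyz": [0,-0.004,0.06],"twist": [0,0,0],"jaw": 0.6},
    {"xyz": [0,-0.004,0.06],"twist": [0,0,0],"jaw": 0.3},
    {"xyz": [0,-0.004,0.06],"twist": [0,0,0],"jaw": 0.2},
    {"xyz": [0,-0.004,0.06],"twist": [0,0,0],"jaw": 0.1},
    {"xyz": [0,-0.004,0.06],"twist": [0,0,0],"jaw": 0},
    {"xyz": [0,-0.004,0.06],"twist": [0,0,0],"jaw": 0},
    {"xyz": [0,-0.004,0.06],"twist": [0,0,0],"jaw": 0}
  ]
}}

```text
clock: 11.5
tcp_pos: [0.4326, 0.1395, 0.0396]
orientation: [-0.052, 0.999, 0.009, -0.0]
wrist_force: [-2.2, -0.7, 5.6]
finger_gap: 0.0137
```

```bash
python3 - <<'E'
from h import *
b=-6
path([pose(v[0],0,grip=v[1:],beta=b) for v in [[-88.9,.4335,.134,.08]]+lerp([-88.9,.432,.134,.08],[-122,.436,.165,.08],3)+[[-122,.436,.165,.062],[-122,.436,.165,.058]]])
E
```

```text
t 11.5 tcp [0.4326 0.1395 0.0396] F [-2.1583 -0.7053  5.6302] gap 0.0137
xyz [0.001, 0.001, -0.022] tw [0.0, -0.001, -0.0] | 0.0 [0.044 0.021 0.03  0.064] [ 0.05  0.16 -0.52  0.88  0.1   1.6 ]
xyz [0.001, -0.009, -0.021] tw [0.0, 0.019, 0.191] | 0.0 [0.056 0.031 0.04  0.069] [ 0.07  0.15 -0.54  0.86  0.1   1.82]
xyz [0.003, -0.019, -0.02] tw [0.0, 0.04, 0.383] | 0.0 [0.067 0.04  0.048 0.074] [ 0.1   0.14 -0.55  0.83  0.09  2.04]
xyz [0.005, -0.029, -0.019] tw [-0.0, 0.06, 0.574] | 0.0 [0.077 0.047 0.056 0.079] [ 0.13  0.14 -0.55  0.81  0.08  2.27]
xyz [0.005, -0.027, -0.001] tw [-0.0, 0.06, 0.574] | 0.0 [0.073 0.046 0.057 0.086] [ 0.13  0.16 -0.58  0.77  0.08  2.27]
xyz [0.005, -0.027, 0.003] tw [-0.0, 0.06, 0.574] | 0.0 [0.072 0.046 0.057 0.088] [ 0.13  0.16 -0.59  0.75  0.08  2.27]
```

Request:
{"op": "servo_tool", "data": {
  "targets": [
    {"xyz": [0,0.001,-0.006],"twist": [0,0,0],"jaw": 0},
    {"xyz": [0.001,0.001,-0.014],"twist": [0,0,0],"jaw": 0},
    {"xyz": [0.001,0.001,-0.022],"twist": [0,0,0],"jaw": 0},
    {"xyz": [0.001,-0.003,-0.022],"twist": [0,0.01,0.08],"jaw": 0},
    {"xyz": [0.001,-0.008,-0.021],"twist": [0,0.018,0.18],"jaw": 0},
    {"xyz": [0.002,-0.014,-0.021],"twist": [0,0.03,0.28],"jaw": 0},
    {"xyz": [0.003,-0.019,-0.02],"twist": [0,0.04,0.383],"jaw": 0},
    {"xyz": [0.004,-0.024,-0.02],"twist": [0,0.05,0.48],"jaw": 0},
    {"xyz": [0.005,-0.029,-0.019],"twist": [0,0.06,0.574],"jaw": 0},
    {"xyz": [0.005,-0.029,-0.019],"twist": [0,0.06,0.574],"jaw": 0}
  ]
}}

```text
clock: 12.33
tcp_pos: [0.4371, 0.1671, 0.0615]
orientation: [-0.051, 0.96, -0.276, 0.015]
wrist_force: [-0.3, 0.1, -3.1]
finger_gap: 0.0136
```

```bash
python3 - <<'E'
from h import *
floor('scene',beta=-6);floor('top',beta=-6)
path([pose(-122,0,grip=[.436,.165,.059],beta=-6)])
E
```

```text
scene 321 g [0.4359 0.165  0.0802] floor top z@.09 -0.05598911416142468 slopes [-0.0083 -0.0289] extra pitch deg 0.4734504713506943 spout y [-0.0322  0.0255] front [0.1131 0.1197]
top 383 g [0.436  0.1648 0.0802] floor top z@.09 -0.05564737855983963 slopes [-0.0105 -0.0216] extra pitch deg 0.5992118584213735 spout y [-0.0292  0.0291] front [0.1179 0.1197]
t 12.43 tcp [0.4371 0.1665 0.0613] F [-1.0312  0.224  -3.11  ] gap 0.0138
xyz [-0.0, 0.002, 0.021] tw [0.0, -0.0, 0.003] | 0.0 [0.072 0.046 0.057 0.088] [ 0.13  0.16 -0.59  0.76  0.08  2.27]
```

Request:
{"op": "servo_tool", "data": {
  "targets": [
    {"xyz": [0,0.001,0.008],"twist": [0,0,0],"jaw": 0},
    {"xyz": [0,0.002,0.015],"twist": [0,0,0],"jaw": 0},
    {"xyz": [0,0.002,0.019],"twist": [0,0,0],"jaw": 0},
    {"xyz": [0,0.002,0.0215],"twist": [0,0,0],"jaw": 0},
    {"xyz": [0,0.002,0.0215],"twist": [0,0,0],"jaw": 0},
    {"xyz": [0,0.002,0.0215],"twist": [0,0,0],"jaw": 0.3},
    {"xyz": [0,0.002,0.0215],"twist": [0,0,0],"jaw": 0.7},
    {"xyz": [0,0.002,0.0215],"twist": [0,0,0],"jaw": 1},
    {"xyz": [0,0.002,0.0215],"twist": [0,0,0],"jaw": 1},
    {"xyz": [0,0.002,-0.005],"twist": [0,0,0],"jaw": 1},
    {"xyz": [0,0.002,-0.04],"twist": [0,0,0],"jaw": 1},
    {"xyz": [0,0.002,-0.04],"twist": [0,0,0],"jaw": 1}
  ]
}}

```text
clock: 13.43
tcp_pos: [0.4372, 0.1615, 0.1055]
orientation: [-0.052, 0.96, -0.275, 0.018]
wrist_force: [1.5, 0.3, 1.2]
finger_gap: 0.0855
```

```bash
python3 - <<'E'
from h import *
c=grip('wrist',.435,.165);c=grip('top',.435,.165)
G=np.array([.436,.165,.058]);y=-122
P=[pose(y,0,grip=G-.06*toolR(y,0,b)[:,2],beta=b) for b in(-6,-20,-34)]+[pose(y,0,grip=G-d*toolR(y,0,-34)[:,2],beta=-34) for d in(.03,0)]
path(P)
E
```

```text
wrist 1868 [0.4345 0.1624 0.0726] ((433.4734802246094, 161.20599365234375), (76.87646484375, 15.59869384765625), 58.13496780395508) [0.0695 0.0729 0.0743]
   walls ((428.426513671875, 153.62278747558594), (132.0945587158203, 68.34514617919922), 58.03969192504883)
top 184 [0.4227 0.144  0.074 ] ((423.855712890625, 145.75802612304688), (47.7075309753418, 16.01148223876953), 58.227394104003906) [0.0699 0.0741 0.0775]
   walls ((418.71710205078125, 136.93313598632812), (111.572998046875, 69.37663269042969), 58.035728454589844)
t 13.53 tcp [0.4354 0.1614 0.1018] F [-0.7958 -0.4909  0.513 ] gap 0.0854
xyz [-0.001, 0.001, 0.003] tw [-0.002, -0.003, 0.0] | 0.0 [0.091 0.056 0.056 0.07 ] [ 0.12  0.09 -0.5   0.91  0.08  2.26]
xyz [-0.001, 0.011, 0.004] tw [0.242, -0.003, 0.001] | 0.0 [0.118 0.107 0.099 0.116] [-0.06 -0.04 -0.7   0.74  0.31  2.09]
xyz [-0.001, 0.02, 0.008] tw [0.487, -0.003, 0.001] | 0.0 [0.148 0.147 0.14  0.177] [-0.28 -0.08 -0.86  0.61  0.57  1.9 ]
xyz [-0.002, 0.006, 0.034] tw [0.487, -0.003, 0.001] | 0.0 [0.15  0.15  0.142 0.181] [-0.23 -0.03 -0.89  0.5   0.56  1.96]
xyz [-0.002, -0.008, 0.061] tw [0.487, -0.003, 0.001] | 0.0 [0.153 0.153 0.145 0.186] [-0.18  0.03 -0.92  0.38  0.55  2.01]
```

Request:
{"op": "servo_tool", "data": {
  "targets": [
    {"xyz": [-0.001,0.005,0.003],"twist": [0.11,-0.003,0],"jaw": 1},
    {"xyz": [-0.001,0.01,0.004],"twist": [0.22,-0.003,0],"jaw": 1},
    {"xyz": [-0.001,0.014,0.006],"twist": [0.33,-0.003,0],"jaw": 1},
    {"xyz": [-0.001,0.018,0.007],"twist": [0.43,-0.003,0],"jaw": 1},
    {"xyz": [-0.001,0.021,0.008],"twist": [0.487,-0.003,0],"jaw": 1},
    {"xyz": [-0.001,0.021,0.008],"twist": [0.487,-0.003,0],"jaw": 1},
    {"xyz": [-0.001,0.021,0.008],"twist": [0.487,-0.003,0],"jaw": 1}
  ]
}}

```text
clock: 14.12
tcp_pos: [0.4213, 0.1441, 0.089]
orientation: [-0.28, 0.919, -0.265, 0.078]
wrist_force: [-0.1, -0.3, -0.5]
finger_gap: 0.0856
```

```bash
python3 - <<'E'
from h import *
grip('wrist',.435,.165)
G=np.array([.4352,.164,.058]);y=-122
path([pose(y,0,grip=G-d*toolR(y,0,-34)[:,2],beta=-34) for d in(.06,.03,0)])
E
```

```text
wrist 2232 [0.4308 0.1568 0.0726] ((433.0186767578125, 159.96511840820312), (79.23793029785156, 15.507467269897461), 58.418792724609375) [0.0695 0.0729 0.0744]
   walls ((428.552001953125, 153.70196533203125), (129.44921875, 68.6647720336914), 58.127845764160156)
t 14.17 tcp [0.4223 0.1444 0.0898] F [-0.483   0.0731  0.4189] gap 0.0851
xyz [0.001, -0.002, -0.002] tw [0.003, 0.003, -0.002] | 0.0 [0.148 0.147 0.14  0.178] [-0.29 -0.08 -0.86  0.61  0.57  1.9 ]
xyz [0.001, -0.002, 0.028] tw [0.003, 0.003, -0.002] | 0.0 [0.151 0.15  0.143 0.181] [-0.23 -0.03 -0.89  0.5   0.56  1.96]
xyz [0.001, -0.002, 0.058] tw [0.003, 0.003, -0.002] | 0.0 [0.154 0.154 0.146 0.186] [-0.19  0.03 -0.92  0.38  0.55  2.01]
```

Request:
{"op": "servo_tool", "data": {
  "targets": [
    {"xyz": [0.001,-0.001,0.015],"twist": [0,0,0],"jaw": 1},
    {"xyz": [0.001,-0.001,0.033],"twist": [0,0,0],"jaw": 1},
    {"xyz": [0.001,-0.001,0.05],"twist": [0,0,0],"jaw": 1},
    {"xyz": [0.001,-0.001,0.058],"twist": [0,0,0],"jaw": 1},
    {"xyz": [0.001,-0.001,0.058],"twist": [0,0,0],"jaw": 0.6},
    {"xyz": [0.001,-0.001,0.058],"twist": [0,0,0],"jaw": 0.3},
    {"xyz": [0.001,-0.001,0.058],"twist": [0,0,0],"jaw": 0.2},
    {"xyz": [0.001,-0.001,0.058],"twist": [0,0,0],"jaw": 0.1},
    {"xyz": [0.001,-0.001,0.058],"twist": [0,0,0],"jaw": 0},
    {"xyz": [0.001,-0.001,0.058],"twist": [0,0,0],"jaw": 0},
    {"xyz": [0.001,-0.001,0.058],"twist": [0,0,0],"jaw": 0}
  ],
  "squeeze": 70
}}

```text
clock: 15.08
tcp_pos: [0.4404, 0.1726, 0.0432]
orientation: [-0.281, 0.919, -0.264, 0.079]
wrist_force: [-4.1, -0.8, 6.7]
finger_gap: 0.014
```

```bash
python3 - <<'E'
from h import *
b=-34
s=env.get_state();g=s["tcp_pos"]-.019*rot(s["orientation"])[:,2];print('g',g)
P=[pose(-122,0,grip=g+[0,0,.05],beta=b)]+[pose(v[0],v[1],grip=v[2:],beta=b) for v in lerp([-122,0,g[0],g[1],g[2]+.05],[-105,0,.42,.14,.20],2)+lerp([-105,0,.42,.14,.20],[-93,20,.42,.06,.20],2)]
for x in(-.08,-.04,0):
    P.append(pose(-93,23,lip=slotpt(.011,-.012)+[x,0,0],beta=b))
path(P)
for t,Rt,gg in P: print(gg)
E
```

```text
g [0.4349 0.1635 0.059 ]
t 15.08 tcp [0.4404 0.1726 0.0432] F [-4.0986 -0.8028  6.7158] gap 0.014
xyz [-0.0, -0.028, -0.041] tw [0.001, 0.003, -0.001] | 0.0 [0.144 0.148 0.134 0.159] [-0.19 -0.06 -0.84  0.55  0.55  2.01]
xyz [-0.002, -0.042, -0.087] tw [0.001, -0.08, -0.124] | 0.0 [0.103 0.105 0.093 0.126] [-0.25 -0.06 -0.7   0.82  0.58  1.77]
xyz [-0.004, -0.055, -0.133] tw [0.001, -0.163, -0.247] | 0.0 [0.064 0.057 0.055 0.092] [-0.29 -0.03 -0.55  1.07  0.59  1.54]
xyz [0.015, -0.03, -0.152] tw [0.173, -0.25, -0.314] | 0.0 [-0.001 -0.013 -0.009  0.109] [-0.49  0.13 -0.48  1.26  0.72  1.13]
xyz [0.034, -0.004, -0.173] tw [0.342, -0.35, -0.368] | 0.0 [0.021 0.025 0.041 0.149] [-0.62  0.35 -0.36  1.49  0.75  0.75]
xyz [0.065, 0.026, -0.194] tw [0.393, -0.36, -0.359] | 0.0 [0.039 0.09  0.102 0.181] [-0.71  0.45 -0.27  1.6   0.73  0.62]
xyz [0.099, 0.008, -0.182] tw [0.393, -0.36, -0.359] | 0.0 [0.016 0.085 0.096 0.166] [-0.66  0.5  -0.18  1.61  0.76  0.67]
xyz [0.133, -0.009, -0.171] tw [0.393, -0.36, -0.359] | 0.0 [-0.004  0.087  0.096  0.155] [-0.61  0.55 -0.09  1.62  0.79  0.71]
[0.4349 0.1635 0.109 ]
[0.4274 0.1518 0.1545]
[0.42 0.14 0.2 ]
[0.42 0.1  0.2 ]
[0.42 0.06 0.2 ]
[0.4264 0.0119 0.2001]
[0.4664 0.0119 0.2001]
[0.5064 0.0119 0.2001]
```

Request:
{"op": "servo_tool", "data": {
  "targets": [
    {"xyz": [0,-0.003,-0.004],"twist": [0,0,0],"jaw": 0},
    {"xyz": [0,-0.008,-0.012],"twist": [0,0,0],"jaw": 0},
    {"xyz": [0,-0.015,-0.022],"twist": [0,0,0],"jaw": 0},
    {"xyz": [0,-0.022,-0.032],"twist": [0,0,0],"jaw": 0},
    {"xyz": [0,-0.028,-0.041],"twist": [0,0,0],"jaw": 0},
    {"xyz": [0,-0.028,-0.041],"twist": [0,0,0],"jaw": 0},
    {"xyz": [0,-0.028,-0.041],"twist": [0,0,0],"jaw": 0}
  ]
}}

```text
clock: 15.67
tcp_pos: [0.4412, 0.1723, 0.0926]
orientation: [-0.28, 0.92, -0.264, 0.08]
wrist_force: [0.3, -0.1, -3.6]
finger_gap: 0.0136
```

```bash
python3 - <<'E'
from h import *
floor('scene',beta=-34);floor('top',beta=-34)
b=-34
P=[pose(v[0],v[1],grip=v[2:],beta=b) for v in ([-120,2,.43,.14,.14],[-119,6,.42,.10,.18],[-117,12,.415,.06,.195])]
for yaw,p,x,n in((-112,18,-.08,-.02),(-104,22,-.05,-.015),(-97,24,-.02,-.01),(-96,24,0,-.008),(-96,25,0,.002)):
    P.append(pose(yaw,p,lip=slotpt(.011,n)+[x,0,0],beta=b))
path(P)
for t,Rt,gg in P: print(gg,'tinclear',tinclear(t,Rt))
E
```

```text
scene 315 g [0.435  0.1634 0.1077] floor top z@.09 -0.055307672146669803 slopes [-0.0002 -0.007 ] extra pitch deg 0.012577218512535019 spout y [-0.0314  0.026 ] front [0.0995 0.1016]
top few 0
t 15.77 tcp [0.4402 0.1726 0.0915] F [-0.0116  0.5885 -3.9071] gap 0.0134
xyz [0.008, -0.0, -0.04] tw [0.038, -0.016, -0.03] | 0.0 [0.129 0.129 0.12  0.154] [-0.29 -0.08 -0.78  0.71  0.61  1.85]
xyz [0.02, 0.009, -0.095] tw [0.107, -0.028, -0.044] | 0.0 [0.105 0.101 0.097 0.158] [-0.47 -0.09 -0.71  0.92  0.7   1.62]
xyz [0.037, 0.029, -0.128] tw [0.212, -0.053, -0.069] | 0.0 [0.081 0.062 0.073 0.179] [-0.65  0.   -0.65  1.11  0.79  1.31]
xyz [0.086, 0.037, -0.142] tw [0.316, -0.116, -0.13] | 0.0 [0.059 0.035 0.055 0.177] [-0.72  0.21 -0.48  1.27  0.84  1.05]
xyz [0.103, 0.032, -0.141] tw [0.383, -0.22, -0.226] | 0.0 [0.038 0.057 0.072 0.173] [-0.7   0.38 -0.33  1.44  0.84  0.85]
xyz [0.122, 0.026, -0.136] tw [0.414, -0.313, -0.308] | 0.0 [0.016 0.088 0.099 0.169] [-0.66  0.5  -0.18  1.57  0.82  0.73]
xyz [0.139, 0.02, -0.13] tw [0.414, -0.325, -0.32] | 0.0 [0.005 0.093 0.102 0.165] [-0.63  0.54 -0.12  1.59  0.82  0.74]
xyz [0.143, 0.029, -0.128] tw [0.431, -0.328, -0.318] | 0.0 [0.013 0.113 0.123 0.178] [-0.65  0.57 -0.11  1.61  0.82  0.7 ]
[0.43 0.14 0.14] tinclear 9
[0.42 0.1  0.18] tinclear 0.146
[0.415 0.06  0.195] tinclear 0.11
[0.4497 0.0197 0.2005] tinclear 0.083
[0.4688 0.0135 0.2013] tinclear 0.073
[0.4906 0.0086 0.1996] tinclear 0.065
[0.5096 0.0075 0.198 ] tinclear 0.063
[ 0.5096 -0.0003  0.1912] tinclear 0.052
```

```bash
echo 'LIP=np.array([.0985,0,-.058]);BETA=-34' >> h.py; python3 - <<'E'
from h import *
P=[pose(v[0],v[1],grip=v[2:]) for v in ([-120,2,.43,.14,.14],[-119,6,.42,.10,.18],[-117,12,.415,.06,.195])]
for yaw,p,x,n in((-112,18,-.08,-.02),(-104,22,-.05,-.015),(-97,24,-.02,-.01)):
    P.append(pose(yaw,p,lip=slotpt(.011,n)+[x,0,0]))
path(P)
for p,s,n in((24,.011,-.006),(25,.011,.006),(30,.010,.010),(36,.009,.014),(47,.006,.018),(47,.006,.014),(50,.006,.018)):
    t,Rt,g=pose(-96,p,lip=slotpt(s,n));q,e=ik(t,Rt,np.array([-.6,.5,-.1,1.6,.8,.7]));print(p,s,n,clear(fk(q)[2]),tinclear(t,Rt),q.round(2))
E
```

```text
t 15.77 tcp [0.4402 0.1726 0.0915] F [-0.0116  0.5885 -3.9071] gap 0.0134
xyz [0.008, -0.0, -0.04] tw [0.038, -0.016, -0.03] | 0.0 [0.129 0.129 0.12  0.154] [-0.29 -0.08 -0.78  0.71  0.61  1.85]
xyz [0.02, 0.009, -0.095] tw [0.107, -0.028, -0.044] | 0.0 [0.105 0.101 0.097 0.158] [-0.47 -0.09 -0.71  0.92  0.7   1.62]
xyz [0.037, 0.029, -0.128] tw [0.212, -0.053, -0.069] | 0.0 [0.081 0.062 0.073 0.179] [-0.65  0.   -0.65  1.11  0.79  1.31]
xyz [0.085, 0.035, -0.137] tw [0.316, -0.116, -0.13] | 0.0 [0.059 0.035 0.055 0.177] [-0.71  0.21 -0.49  1.26  0.84  1.07]
xyz [0.102, 0.03, -0.136] tw [0.383, -0.22, -0.226] | 0.0 [0.038 0.056 0.071 0.173] [-0.69  0.38 -0.34  1.43  0.85  0.86]
xyz [0.121, 0.025, -0.132] tw [0.414, -0.313, -0.308] | 0.0 [0.016 0.086 0.097 0.169] [-0.65  0.5  -0.19  1.56  0.82  0.74]
24 0.011 -0.006 [0.005 0.092 0.102 0.167] 0.061 [-0.63  0.54 -0.13  1.58  0.83  0.74]
25 0.011 0.006 [0.014 0.115 0.125 0.182] 0.048 [-0.65  0.57 -0.12  1.59  0.83  0.71]
30 0.01 0.01 [0.029 0.166 0.175 0.2  ] 0.036 [-0.68  0.65 -0.08  1.68  0.85  0.59]
36 0.009 0.014 [0.045 0.227 0.233 0.212] 0.024 [-0.72  0.74 -0.04  1.8   0.88  0.45]
47 0.006 0.018 [0.069 0.334 0.31  0.236] 0.007 [-0.77  0.91  0.03  2.02  0.89  0.2 ]
47 0.006 0.014 [0.068 0.329 0.306 0.232] 0.011 [-0.77  0.9   0.03  2.02  0.89  0.2 ]
50 0.006 0.018 [0.079 0.361 0.326 0.241] 0.004 [-0.78  0.95  0.05  2.07  0.89  0.13]
```

Request:
{"op": "servo_tool", "data": {
  "targets": [
    {"xyz": [0.004,0,-0.02],"twist": [0.019,-0.008,-0.015],"jaw": 0},
    {"xyz": [0.008,0,-0.04],"twist": [0.038,-0.016,-0.03],"jaw": 0},
    {"xyz": [0.014,0.005,-0.068],"twist": [0.07,-0.022,-0.037],"jaw": 0},
    {"xyz": [0.02,0.009,-0.095],"twist": [0.107,-0.028,-0.044],"jaw": 0},
    {"xyz": [0.028,0.019,-0.112],"twist": [0.16,-0.04,-0.056],"jaw": 0},
    {"xyz": [0.037,0.029,-0.128],"twist": [0.212,-0.053,-0.069],"jaw": 0},
    {"xyz": [0.053,0.031,-0.131],"twist": [0.247,-0.074,-0.09],"jaw": 0},
    {"xyz": [0.069,0.033,-0.134],"twist": [0.281,-0.095,-0.11],"jaw": 0},
    {"xyz": [0.085,0.035,-0.137],"twist": [0.316,-0.116,-0.13],"jaw": 0},
    {"xyz": [0.094,0.033,-0.137],"twist": [0.35,-0.168,-0.178],"jaw": 0},
    {"xyz": [0.102,0.03,-0.136],"twist": [0.375,-0.22,-0.226],"jaw": 0},
    {"xyz": [0.102,0.03,-0.136],"twist": [0.375,-0.22,-0.226],"jaw": 0}
  ]
}}

```text
clock: 16.77
tcp_pos: [0.4766, 0.0309, 0.1847]
orientation: [-0.464, 0.878, -0.108, 0.055]
wrist_force: [0.6, -0.3, -3.2]
finger_gap: 0.0138
```

```bash
python3 - <<'E'
from h import *
c=floor('scene');save(c,'s5.png',(100,90,400,315),2.6);floor('top')
s=env.get_state();print('fk',fk(s['joint_pos'])[0]-s['tcp_pos'],'tau',s['tau'])
P=[]
for yaw,p,x,n in((-100,23.5,-.03,-.012),(-97,23.5,-.015,-.009),(-96,24,0,-.006)):
    P.append(pose(yaw,p,lip=slotpt(.011,n)+[x,0,0]))
path(P)
E
```

```text
scene few 0
top few 0
fk [ 0.0016 -0.0004  0.0004] tau [ -0.3299 -41.799   22.0892   5.0942   2.7676  -0.1006]
t 16.87 tcp [0.4746 0.0327 0.1861] F [ 0.0902  0.6563 -3.5677] gap 0.0138
xyz [0.013, -0.002, 0.0] tw [0.033, -0.056, -0.041] | 0.0 [0.024 0.074 0.086 0.17 ] [-0.67  0.46 -0.25  1.51  0.84  0.79]
xyz [0.024, -0.001, 0.003] tw [0.033, -0.1, -0.07] | 0.0 [0.012 0.082 0.093 0.166] [-0.64  0.5  -0.18  1.55  0.82  0.75]
xyz [0.037, 0.0, 0.004] tw [0.041, -0.115, -0.079] | 0.0 [0.005 0.092 0.102 0.167] [-0.63  0.54 -0.13  1.58  0.83  0.74]
```

View pics/s5.png

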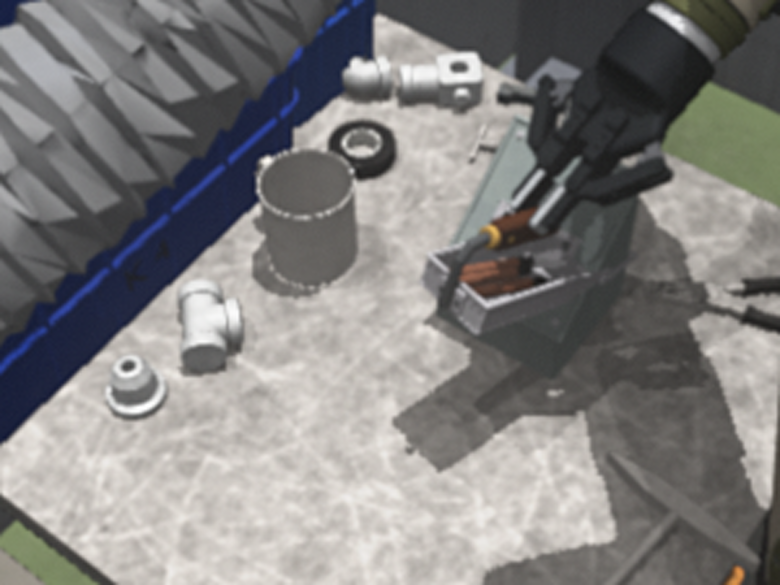

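The scoop's rear, at crop (490,290), is over the front of the tin with the stubs still packed at its back, and the gripper is clear of everything. I'll slide over to the slot.

Request:
{"op": "servo_tool", "data": {
  "targets": [
    {"xyz": [0.007,-0.001,0],"twist": [0.017,-0.028,-0.02],"jaw": 0},
    {"xyz": [0.013,-0.002,0],"twist": [0.033,-0.056,-0.041],"jaw": 0},
    {"xyz": [0.019,-0.0015,0.002],"twist": [0.033,-0.08,-0.056],"jaw": 0},
    {"xyz": [0.024,-0.001,0.003],"twist": [0.033,-0.1,-0.07],"jaw": 0},
    {"xyz": [0.03,-0.001,0.003],"twist": [0.037,-0.108,-0.075],"jaw": 0},
    {"xyz": [0.037,0,0.004],"twist": [0.041,-0.115,-0.079],"jaw": 0},
    {"xyz": [0.037,0,0.004],"twist": [0.041,-0.115,-0.079],"jaw": 0}
  ]
}}

```text
clock: 17.45
tcp_pos: [0.5117, 0.0274, 0.1858]
orientation: [-0.483, 0.874, -0.045, 0.027]
wrist_force: [0.5, 0.4, -2.7]
finger_gap: 0.0136
```

```bash
python3 - <<'E'
from h import *
c=env.read_camera('top');save(c,'t6.png',(250,150,400,290),4)
P=cloud(c);L,g,Rs=scoopfit(P,None,0,0,BETA)
print('g',g,'lip nominal',g+Rs@LIP,'s,n,y',(g+Rs@LIP-C)@SL+.013,(g+Rs@LIP-C)@NI,'pitch',np.degrees(np.arcsin(-Rs[2,0])),'yaw',np.degrees(np.arctan2(Rs[1,0],Rs[0,0])),(g+Rs@LIP-C)@np.cross([0,0,1],_d))
for nm in('top','scene','wrist'):
    L,_,_=scoopfit(cloud(env.read_camera(nm)),None,0,0,BETA)
    q=L.reshape(-1,3);q=q[np.isfinite(q).all(1)]
    f=q[(abs(q[:,1])<.02)&(q[:,0]>.03)&(q[:,0]<.125)&(q[:,2]>-.075)&(q[:,2]<-.04)]
    if len(f)>20:
        print(nm,len(f))
        for x in np.arange(.03,.125,.01):
            k=f[(f[:,0]>x)&(f[:,0]<x+.01)]
            if len(k)>4: print('  ',x.round(3),len(k),np.percentile(k[:,2],[10,50,90]))
P=[pose(-96,p,lip=slotpt(s,n)) for p,s,n in((24.5,.011,0),(25,.011,.006),(28,.0105,.009),(33,.010,.012),(39,.008,.015),(47,.006,.018))]
path(P);print(env.get_state()['tau'])
E
```

```text
Traceback (most recent call last):
NameError: name '_d' is not defined. Did you mean: 'id'?
```

View pics/t6.png

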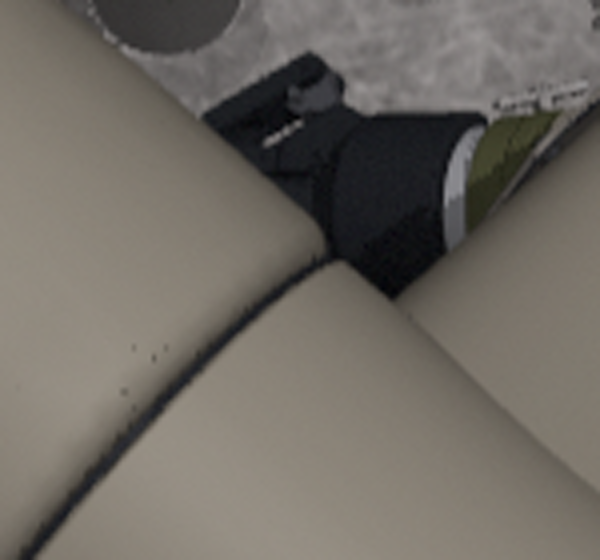

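The arm hides the slot from the top camera, so I'll use the wrist and scene views.

```bash
python3 - <<'E'
import h
from h import *
def rep():
    L,g,Rs=scoopfit(np.zeros(3),None,0,0,BETA);l=g+Rs@LIP
    print('lip s,n,y',(l-C)@SL+.013,(l-C)@NI,(l-C)@np.cross([0,0,1],h._d),'pitch',np.degrees(np.arcsin(-Rs[2,0])),'yaw',np.degrees(np.arctan2(Rs[1,0],Rs[0,0])))
rep()
for nm in('scene','wrist'):
    c=env.read_camera(nm);save(c,nm+'7.png')
    L,_,_=scoopfit(cloud(c),None,0,0,BETA)
    q=L.reshape(-1,3);q=q[np.isfinite(q).all(1)]
    f=q[(abs(q[:,1])<.02)&(q[:,0]>.03)&(q[:,0]<.125)&(q[:,2]>-.075)&(q[:,2]<-.04)]
    print(nm,len(f))
    for x in np.arange(.03,.125,.01):
        k=f[(f[:,0]>x)&(f[:,0]<x+.01)]
        if len(k)>4: print('  ',x.round(3),len(k),np.percentile(k[:,2],[10,50,90]))
P=[pose(-96,p,lip=slotpt(s,n)) for p,s,n in((24.5,.011,0),(25,.011,.006),(28,.0105,.009),(33,.010,.012),(39,.008,.015),(47,.006,.018))]
path(P);print(env.get_state()['tau'])
a=cv2.imread('pics/scene7.png')[120:260,200:390];b=cv2.imread('pics/wrist7.png')
cv2.imwrite('pics/c7.png',np.hstack([cv2.resize(a,(400,295),interpolation=2),cv2.resize(b,(393,295))]))
E
```

```text
lip s,n,y 0.01219099440742106 -0.008433629696954228 -0.0005044491197598521 pitch 23.875639742268667 yaw -95.89609919179222
scene 380
   0.03 42 [-0.056  -0.0487 -0.0467]
   0.04 32 [-0.0558 -0.0488 -0.0472]
   0.05 15 [-0.0566 -0.0554 -0.048 ]
   0.06 28 [-0.0568 -0.0559 -0.0553]
   0.07 27 [-0.057  -0.0562 -0.0549]
   0.08 32 [-0.0571 -0.0559 -0.0545]
   0.09 31 [-0.0579 -0.0564 -0.0552]
   0.1 33 [-0.0605 -0.0569 -0.045 ]
   0.11 139 [-0.0575 -0.0475 -0.0412]
wrist 748
   0.04 96 [-0.0574 -0.0561 -0.0488]
   0.05 496 [-0.0576 -0.0567 -0.0508]
   0.06 156 [-0.058  -0.0567 -0.0559]
t 17.6 tcp [0.5105 0.0278 0.1862] F [ 0.7977 -0.2153 -2.8573] gap 0.0137
xyz [0.002, 0.008, -0.001] tw [0.01, -0.001, 0.002] | 0.0 [0.01  0.104 0.114 0.174] [-0.64  0.56 -0.12  1.58  0.83  0.73]
xyz [0.002, 0.014, -0.002] tw [0.019, -0.001, 0.002] | 0.0 [0.014 0.115 0.125 0.182] [-0.65  0.57 -0.12  1.59  0.83  0.71]
xyz [0.003, 0.016, -0.008] tw [0.072, -0.001, 0.003] | 0.0 [0.023 0.146 0.155 0.196] [-0.67  0.62 -0.1   1.65  0.84  0.64]
xyz [0.003, 0.018, -0.018] tw [0.159, -0.001, 0.003] | 0.0 [0.037 0.196 0.205 0.206] [-0.7   0.69 -0.06  1.74  0.87  0.52]
xyz [0.003, 0.021, -0.029] tw [0.264, -0.001, 0.003] | 0.0 [0.052 0.256 0.257 0.218] [-0.73  0.78 -0.02  1.86  0.88  0.38]
xyz [0.003, 0.026, -0.043] tw [0.403, -0.001, 0.003] | 0.0 [0.069 0.334 0.31  0.236] [-0.77  0.91  0.03  2.02  0.89  0.2 ]
[  0.0645 -51.7877  21.2818   6.0074   2.5112  -0.0001]
```

View pics/c7.png

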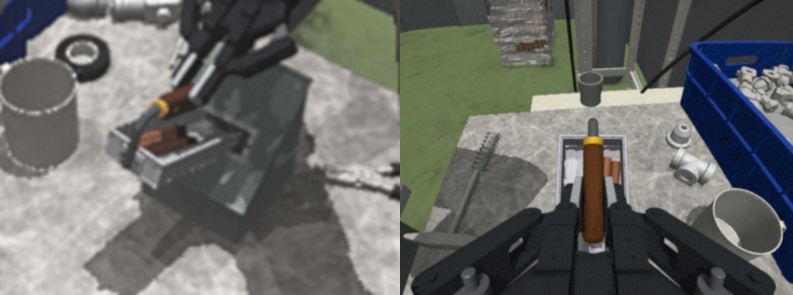

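The crops show the spout at the slot frame (left crop, about 240,140) and all stubs still at the rear. Now I'll nose in gently.

Request:
{"op": "servo_tool", "data": {
  "targets": [
    {"xyz": [0.001,0.004,-0.0005],"twist": [0.005,0,0],"jaw": 0},
    {"xyz": [0.002,0.008,-0.001],"twist": [0.01,0,0],"jaw": 0},
    {"xyz": [0.002,0.011,-0.0015],"twist": [0.015,0,0],"jaw": 0},
    {"xyz": [0.002,0.014,-0.002],"twist": [0.019,0,0],"jaw": 0},
    {"xyz": [0.002,0.014,-0.002],"twist": [0.019,0,0],"jaw": 0},
    {"xyz": [0.002,0.014,-0.002],"twist": [0.019,0,0],"jaw": 0}
  ]
}}

```text
clock: 18.1
tcp_pos: [0.5121, 0.0178, 0.1748]
orientation: [-0.492, 0.869, -0.045, 0.027]
wrist_force: [-1.0, 0.5, -1.8]
finger_gap: 0.0136
```

```bash
cat >> h.py <<'E'
def rep():
    L,g,Rs=scoopfit(np.zeros(3),None,0,0,BETA);l=g+Rs@LIP
    print('lip s,n,y',(l-C)@SL+.013,(l-C)@NI,(l-C)@np.cross([0,0,1],_d),'pitch',np.degrees(np.arcsin(-Rs[2,0])),'yaw',np.degrees(np.arctan2(Rs[1,0],Rs[0,0])))
E
python3 - <<'E'
from h import *
rep()
P=[pose(-96,p,lip=slotpt(s,n)) for p,s,n in((27,.0105,.009),(30,.0105,.011),(34,.010,.013),(39,.008,.015),(43,.007,.0165),(47,.006,.018))]
path(P)
E
```

```text
lip s,n,y 0.010639231034649031 0.006651603740447524 0.0003870373297730692 pitch 25.039247539381982 yaw -95.96406752707749
t 18.1 tcp [0.5121 0.0178 0.1748] F [-1.0022  0.4969 -1.8136] gap 0.0136
xyz [-0.0, 0.002, -0.004] tw [0.034, -0.001, 0.002] | 0.0 [0.021 0.137 0.146 0.193] [-0.66  0.6  -0.1   1.63  0.84  0.66]
xyz [0.0, 0.003, -0.01] tw [0.087, -0.001, 0.002] | 0.0 [0.029 0.167 0.176 0.201] [-0.68  0.65 -0.08  1.68  0.85  0.59]
xyz [0.0, 0.004, -0.018] tw [0.156, -0.001, 0.002] | 0.0 [0.04  0.207 0.215 0.208] [-0.71  0.71 -0.05  1.76  0.87  0.5 ]
xyz [0.0, 0.006, -0.027] tw [0.244, -0.001, 0.002] | 0.0 [0.052 0.256 0.257 0.218] [-0.73  0.78 -0.02  1.86  0.88  0.38]
xyz [0.0, 0.008, -0.034] tw [0.313, -0.001, 0.002] | 0.0 [0.061 0.295 0.285 0.227] [-0.75  0.85  0.01  1.94  0.89  0.29]
xyz [0.0, 0.01, -0.041] tw [0.383, -0.001, 0.002] | 0.0 [0.069 0.334 0.31  0.236] [-0.77  0.91  0.03  2.02  0.89  0.2 ]
```

Request:
{"op": "servo_tool", "data": {
  "targets": [
    {"xyz": [0,0.002,-0.004],"twist": [0.034,0,0],"jaw": 0},
    {"xyz": [0,0.003,-0.007],"twist": [0.06,0,0],"jaw": 0},
    {"xyz": [0,0.003,-0.01],"twist": [0.087,0,0],"jaw": 0},
    {"xyz": [0,0.004,-0.014],"twist": [0.12,0,0],"jaw": 0},
    {"xyz": [0,0.004,-0.018],"twist": [0.156,0,0],"jaw": 0}
  ]
}}

```text
clock: 18.52
tcp_pos: [0.5106, 0.0005, 0.1814]
orientation: [-0.558, 0.828, -0.042, 0.031]
wrist_force: [0.3, -0.0, -1.9]
finger_gap: 0.0139
```

Request:
{"op": "servo_tool", "data": {
  "targets": [
    {"xyz": [0,0.0012,-0.0045],"twist": [0.044,0,0],"jaw": 0},
    {"xyz": [0,0.0025,-0.009],"twist": [0.088,0,0],"jaw": 0}
  ]
}}

```text
clock: 18.68
tcp_pos: [0.5098, -0.0089, 0.1827]
orientation: [-0.594, 0.802, -0.041, 0.033]
wrist_force: [-0.8, 0.5, -0.3]
finger_gap: 0.0136
```

```bash
python3 - <<'E'
from h import *
rep()
P=[pose(-96,p,lip=slotpt(s,n)) for p,s,n in((43,.007,.0165),(47,.006,.018),(47,.006,.020))]
path(P)
E
```

```text
lip s,n,y 0.008123450920846213 0.01636275383044968 0.0007527262032596887 pitch 39.06710809357746 yaw -95.80219775561193
t 18.68 tcp [ 0.5098 -0.0089  0.1827] F [-0.792   0.4518 -0.2914] gap 0.0136
xyz [-0.0, -0.001, -0.007] tw [0.069, -0.001, 0.004] | 0.0 [0.061 0.295 0.285 0.227] [-0.75  0.85  0.01  1.94  0.89  0.29]
xyz [-0.0, -0.0, -0.015] tw [0.138, -0.001, 0.004] | 0.0 [0.069 0.334 0.31  0.236] [-0.77  0.91  0.03  2.02  0.89  0.2 ]
xyz [-0.0, 0.002, -0.015] tw [0.138, -0.001, 0.004] | 0.0 [0.07  0.336 0.312 0.237] [-0.77  0.91  0.04  2.01  0.89  0.2 ]
```

Request:
{"op": "servo_tool", "data": {
  "targets": [
    {"xyz": [0,0,-0.004],"twist": [0.035,0,0],"jaw": 0},
    {"xyz": [0,0,-0.007],"twist": [0.069,0,0],"jaw": 0},
    {"xyz": [0,0,-0.011],"twist": [0.105,0,0],"jaw": 0},
    {"xyz": [0,0.001,-0.015],"twist": [0.138,0,0],"jaw": 0},
    {"xyz": [0,0.003,-0.015],"twist": [0.138,0,0],"jaw": 0},
    {"xyz": [0,0.003,-0.015],"twist": [0.138,0,0],"jaw": 0},
    {"xyz": [0,0.003,-0.015],"twist": [0.138,0,0],"jaw": 0},
    {"xyz": [0,0.003,-0.015],"twist": [0.138,0,0],"jaw": 0},
    {"xyz": [0,0.003,-0.015],"twist": [0.138,0,0],"jaw": 0},
    {"xyz": [0,0.003,-0.015],"twist": [0.138,0,0],"jaw": 0}
  ]
}}

```text
clock: 19.52
tcp_pos: [0.5079, -0.0235, 0.1839]
orientation: [-0.647, 0.76, -0.038, 0.035]
wrist_force: [-0.4, 0.0, -0.5]
finger_gap: 0.0138
```

```bash
python3 - <<'E'
from h import *
rep();path([])
c=env.read_camera('scene');save(c,'scene8.png');d=env.read_camera('wrist');save(d,'wrist8.png')
a=cv2.imread('pics/scene8.png')[120:260,200:390];b=cv2.imread('pics/wrist8.png')
cv2.imwrite('pics/c8.png',np.hstack([cv2.resize(a,(400,295),interpolation=2),cv2.resize(b,(393,295))]))
E
```

```text
lip s,n,y 0.004995661601945563 0.021138070915811005 0.0003115126830582422 pitch 46.818731718566575 yaw -95.69015879566537
t 19.52 tcp [ 0.5079 -0.0235  0.1839] F [-0.4465  0.0416 -0.4756] gap 0.0138
```

View pics/c8.png

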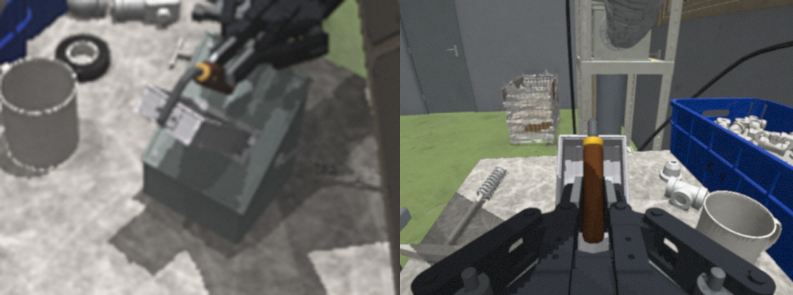

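The scoop looks empty down to the slot in both crops, with no brown in the tray. I'll shake it slightly, back out most of the way, and check again.

Request:
{"op": "servo_tool", "data": {
  "targets": [
    {"xyz": [0,-0.003,0.002],"twist": [0,0,0],"jaw": 0},
    {"xyz": [0,0,0],"twist": [0,0,0],"jaw": 0},
    {"xyz": [0,-0.003,0.002],"twist": [0,0,0],"jaw": 0},
    {"xyz": [0,0,0],"twist": [0,0,0],"jaw": 0},
    {"xyz": [0,0,0],"twist": [0,0,0],"jaw": 0},
    {"xyz": [0,0,0],"twist": [0,0,0],"jaw": 0},
    {"xyz": [0,-0.004,0.003],"twist": [0,0,0],"jaw": 0},
    {"xyz": [0,-0.008,0.005],"twist": [0,0,0],"jaw": 0},
    {"xyz": [0,-0.012,0.008],"twist": [0,0,0],"jaw": 0},
    {"xyz": [0,-0.012,0.008],"twist": [0,0,0],"jaw": 0},
    {"xyz": [0,-0.012,0.008],"twist": [0,0,0],"jaw": 0}
  ]
}}

```text
clock: 20.53
tcp_pos: [0.5089, -0.0135, 0.1951]
orientation: [-0.648, 0.76, -0.039, 0.035]
wrist_force: [0.4, -0.8, 3.1]
finger_gap: 0.0135
```

```bash
python3 - <<'E'
from h import *
rep();path([])
for nm in('scene','wrist'):
    c=env.read_camera(nm);P=cloud(c);L,_,_=scoopfit(P,None,0,0,BETA);hsv=cv2.cvtColor(c["color"],cv2.COLOR_RGB2HSV)
    ins=(abs(L[...,1])<.03)&(L[...,0]>-.06)&(L[...,0]<.1)&(L[...,2]<-.03)&(L[...,2]>-.065)
    b=ins&(hsv[...,1]>90)&((hsv[...,0]<15)|(hsv[...,0]>170));print(nm,'inside px',ins.sum(),'brown',b.sum())
    for x in np.arange(-.06,.1,.02):
        k=ins&(L[...,0]>x)&(L[...,0]<x+.02)
        if k.sum()>5: print('  ',x.round(2),k.sum(),'z',np.percentile(L[k][:,2],[10,50,90]).round(3))
print([env.get_state()['wrist_force'] for _ in range(1)])
E
```

```text
lip s,n,y 0.003804435379601956 0.006116900794096684 0.0014047470512836358 pitch 46.913674804440625 yaw -95.81094385342512
t 20.53 tcp [ 0.5089 -0.0135  0.1951] F [ 0.3895 -0.823   3.0615] gap 0.0135
scene inside px 548 brown 0
   -0.06 373 z [-0.057 -0.046 -0.034]
   0.02 18 z [-0.04  -0.036 -0.033]
   0.04 23 z [-0.042 -0.038 -0.034]
   0.06 23 z [-0.049 -0.042 -0.037]
   0.08 100 z [-0.06  -0.035 -0.031]
wrist inside px 4282 brown 0
   -0.06 1351 z [-0.058 -0.045 -0.032]
   -0.04 1306 z [-0.058 -0.057 -0.055]
   -0.02 831 z [-0.058 -0.057 -0.045]
   0.0 60 z [-0.046 -0.037 -0.031]
   0.04 578 z [-0.057 -0.056 -0.055]
   0.06 156 z [-0.057 -0.056 -0.055]
[array([1.4363, 0.5602, 4.3862])]
```

```bash
python3 - <<'E'
from h import *
P=[pose(-95.8,p,lip=slotpt(s,n)) for p,s,n in((46.9,.007,.005),(46.9,.008,-.008),(46.9,.008,-.03))]
path(P)
P=[pose(-95.8,p,lip=slotpt(s,n)+[x,0,0]) for p,s,n,x in((30,.008,-.045,-.02),(15,.008,-.05,-.06))]+[pose(v[0],v[1],grip=v[2:]) for v in([-112,5,.42,.08,.19],[-121,0,.43,.14,.13],[-122,0,.435,.163,.08])]
path(P)
for t,Rt,g in P: print(g,tinclear(t,Rt))
E
```

```text
t 20.63 tcp [ 0.5089 -0.0137  0.1949] F [1.4363 0.5602 4.3862] gap 0.0141
xyz [-0.001, -0.003, -0.002] tw [-0.0, -0.004, 0.002] | 0.0 [0.065 0.319 0.296 0.223] [-0.76  0.89  0.02  2.02  0.9   0.2 ]
xyz [-0.002, -0.015, 0.003] tw [-0.0, -0.004, 0.002] | 0.0 [0.062 0.305 0.283 0.21 ] [-0.75  0.87  0.01  2.03  0.91  0.21]
xyz [-0.004, -0.034, 0.014] tw [-0.0, -0.004, 0.002] | 0.0 [0.055 0.282 0.262 0.189] [-0.73  0.83 -0.01  2.04  0.92  0.21]
t 20.63 tcp [ 0.5089 -0.0137  0.1949] F [1.4363 0.5602 4.3862] gap 0.0141
xyz [-0.025, -0.034, 0.051] tw [-0.295, -0.004, 0.001] | 0.0 [0.016 0.103 0.114 0.156] [-0.65  0.54 -0.15  1.7   0.87  0.62]
xyz [-0.065, -0.019, 0.073] tw [-0.557, -0.004, 0.001] | 0.0 [-0.015 -0.03  -0.012  0.107] [-0.57  0.3  -0.31  1.45  0.74  0.91]
xyz [-0.095, 0.004, 0.097] tw [-0.727, 0.246, 0.145] | 0.0 [0.055 0.05  0.047 0.134] [-0.51 -0.01 -0.6   1.08  0.67  1.41]
xyz [-0.09, 0.055, 0.165] tw [-0.806, 0.377, 0.243] | 0.0 [0.132 0.133 0.122 0.153] [-0.26 -0.08 -0.79  0.68  0.57  1.9 ]
xyz [-0.088, 0.101, 0.196] tw [-0.805, 0.392, 0.253] | 0.0 [0.149 0.15  0.14  0.174] [-0.19 -0.01 -0.89  0.46  0.55  2.01]
[0.4882 0.0272 0.2289] 0.083
[0.4505 0.0539 0.2148] 0.122
[0.42 0.08 0.19] 0.134
[0.43 0.14 0.13] 9
[0.435 0.163 0.08 ] 9
```

Now withdraw, then look at the slot.

Request:
{"op": "servo_tool", "data": {
  "targets": [
    {"xyz": [-0.001,-0.003,-0.002],"twist": [0,0,0],"jaw": 0},
    {"xyz": [-0.001,-0.007,0],"twist": [0,0,0],"jaw": 0},
    {"xyz": [-0.002,-0.015,0.003],"twist": [0,0,0],"jaw": 0},
    {"xyz": [-0.003,-0.025,0.008],"twist": [0,0,0],"jaw": 0},
    {"xyz": [-0.004,-0.034,0.014],"twist": [0,0,0],"jaw": 0},
    {"xyz": [-0.004,-0.034,0.014],"twist": [0,0,0],"jaw": 0}
  ]
}}

```text
clock: 21.13
tcp_pos: [0.5064, 0.0071, 0.2274]
orientation: [-0.648, 0.76, -0.038, 0.035]
wrist_force: [0.1, -0.3, -2.8]
finger_gap: 0.0136
```

```bash
python3 - <<'E'
from h import *
rep();path([])
c=env.read_camera('scene');save(c,'s9.png',(220,110,400,245),4)
P=[pose(-98,40,lip=slotpt(.008,-.035)+[-.02,0,0]),pose(-103,30,lip=slotpt(.008,-.035)+[-.05,0,0]),pose(-110,20,lip=slotpt(.008,-.035)+[-.08,0,0])]+[pose(v[0],v[1],grip=v[2:]) for v in([-117,10,.415,.06,.195],[-120,2,.42,.10,.17],[-121,0,.43,.14,.12],[-122,0,.435,.163,.08])]
path(P)
for t,Rt,g in P: print(g,tinclear(t,Rt))
E
```

```text
lip s,n,y 0.007540088115954378 -0.03202822530445927 -0.00037920068135548186 pitch 46.86732678618643 yaw -95.66963401636913
t 21.13 tcp [0.5064 0.0071 0.2274] F [ 0.1152 -0.3289 -2.8183] gap 0.0136
t 21.18 tcp [0.5065 0.0066 0.2266] F [-0.0178  0.4177 -2.0698] gap 0.014
xyz [-0.017, 0.0, 0.013] tw [-0.12, 0.035, 0.012] | 0.0 [0.05  0.208 0.214 0.179] [-0.73  0.68 -0.12  1.86  0.92  0.39]
xyz [-0.04, 0.009, 0.028] tw [-0.294, 0.117, 0.042] | 0.0 [0.051 0.106 0.119 0.178] [-0.73  0.46 -0.3   1.59  0.91  0.67]
xyz [-0.058, 0.022, 0.039] tw [-0.467, 0.228, 0.099] | 0.0 [0.054 0.032 0.052 0.172] [-0.71  0.23 -0.47  1.32  0.86  1.01]
xyz [-0.092, 0.035, 0.062] tw [-0.636, 0.33, 0.177] | 0.0 [0.077 0.061 0.069 0.171] [-0.63 -0.02 -0.64  1.1   0.76  1.35]
xyz [-0.091, 0.056, 0.104] tw [-0.772, 0.365, 0.23] | 0.0 [0.112 0.11  0.104 0.15 ] [-0.42 -0.11 -0.71  0.89  0.62  1.7 ]
xyz [-0.086, 0.099, 0.152] tw [-0.805, 0.377, 0.246] | 0.0 [0.133 0.134 0.124 0.158] [-0.26 -0.07 -0.81  0.65  0.57  1.9 ]
xyz [-0.083, 0.135, 0.182] tw [-0.804, 0.392, 0.256] | 0.0 [0.149 0.15  0.14  0.174] [-0.19 -0.01 -0.89  0.46  0.55  2.01]
[0.488  0.0028 0.2292] 0.056
[0.4653 0.0198 0.221 ] 0.074
[0.4475 0.0333 0.2097] 0.097
[0.415 0.06  0.195] 0.112
[0.42 0.1  0.17] 0.15
[0.43 0.14 0.12] 9
[0.435 0.163 0.08 ] 9
```

The picture quota is spent, so I'll rely on numbers from here. The held weight fell from about 3.1 N to 2.4 N, which fits an empty scoop. I'll return to the open spot on the table.

Request:
{"op": "servo_tool", "data": {
  "targets": [
    {"xyz": [-0.009,0,0.007],"twist": [-0.06,0.017,0.006],"jaw": 0},
    {"xyz": [-0.017,0,0.013],"twist": [-0.12,0.035,0.012],"jaw": 0},
    {"xyz": [-0.028,0.005,0.02],"twist": [-0.21,0.076,0.027],"jaw": 0},
    {"xyz": [-0.04,0.009,0.028],"twist": [-0.294,0.117,0.042],"jaw": 0},
    {"xyz": [-0.049,0.015,0.034],"twist": [-0.38,0.17,0.07],"jaw": 0},
    {"xyz": [-0.058,0.022,0.039],"twist": [-0.467,0.228,0.099],"jaw": 0},
    {"xyz": [-0.075,0.028,0.05],"twist": [-0.55,0.28,0.138],"jaw": 0},
    {"xyz": [-0.092,0.035,0.062],"twist": [-0.636,0.33,0.177],"jaw": 0},
    {"xyz": [-0.092,0.045,0.083],"twist": [-0.704,0.347,0.203],"jaw": 0},
    {"xyz": [-0.091,0.056,0.104],"twist": [-0.772,0.365,0.23],"jaw": 0},
    {"xyz": [-0.089,0.077,0.128],"twist": [-0.79,0.371,0.238],"jaw": 0},
    {"xyz": [-0.086,0.099,0.152],"twist": [-0.805,0.377,0.246],"jaw": 0}
  ]
}}

```text
clock: 22.18
tcp_pos: [0.4356, 0.1495, 0.1044]
orientation: [-0.281, 0.921, -0.256, 0.08]
wrist_force: [0.1, -0.4, -3.1]
finger_gap: 0.0135
```

```bash
python3 - <<'E'
from h import *
floor('scene',beta=-34)
path([pose(-122,0,grip=[.435,.163,z]) for z in(.1,.075,.0635,.059)])
# slot / flap & stubs outside check
c=env.read_camera('scene');P=cloud(c);np.save('s10.npy',P)
yv=np.cross([0,0,1],[np.cos(np.radians(TIN_YAW)),np.sin(np.radians(TIN_YAW)),0])
d=P-C;m=(abs(d@yv)<.028)&(abs(d@SL)<.009)&(abs(d@NI)<.1);k=(d@NI)[m]
print('slot interior depth below lid',m.sum(),np.percentile(k,[5,50,95]))
P0=np.load('scene.npy');d0=P0-C;m0=(abs(d0@yv)<.028)&(abs(d0@SL)<.009)&(abs(d0@NI)<.1);print('  at start',m0.sum(),np.percentile((d0@NI)[m0],[5,50,95]))
m=(abs(d@yv)<.06)&(abs(d@SL)<.07)&(d@NI<-.006)&(d@NI>-.05);print('things on lid px',m.sum())
hsv=cv2.cvtColor(c["color"],cv2.COLOR_RGB2HSV);b=(hsv[...,1]>100)&(hsv[...,0]<15)&(hsv[...,2]>40)&(P[...,2]<.2)&(P[...,2]>-.02)&(P[...,0]>.36)&(P[...,0]<.8)&(abs(P[...,1])<.35);k=P[b];print('brown px',b.sum(),np.median(k,0),np.percentile(k,[5,95],axis=0))
E
```

```text
scene 312 g [0.4269 0.1436 0.1154] floor top z@.09 -0.05117450810661767 slopes [-0.0057 -0.0213] extra pitch deg 0.328110219016532 spout y [-0.0271  0.02  ] front [0.097  0.0992]
t 22.23 tcp [0.4322 0.1527 0.0996] F [-3.7671 -0.3101 -4.8593] gap 0.0138
xyz [-0.003, -0.009, 0.024] tw [0.001, 0.014, 0.013] | 0.0 [0.145 0.149 0.136 0.163] [-0.19 -0.04 -0.85  0.52  0.55  2.01]
xyz [-0.003, 0.005, 0.045] tw [0.001, 0.014, 0.013] | 0.0 [0.15  0.151 0.142 0.177] [-0.19 -0.   -0.89  0.44  0.55  2.01]
xyz [-0.002, 0.012, 0.055] tw [0.001, 0.014, 0.013] | 0.0 [0.152 0.152 0.144 0.183] [-0.19  0.02 -0.91  0.4   0.55  2.01]
xyz [-0.002, 0.014, 0.058] tw [0.001, 0.014, 0.013] | 0.0 [0.153 0.153 0.145 0.186] [-0.19  0.03 -0.92  0.39  0.55  2.01]
slot interior depth below lid 155 [-0.0005  0.0025  0.0059]
  at start 191 [-0.0006  0.0027  0.0057]
things on lid px 23
brown px 85 [0.4305 0.1561 0.1311] [[0.4244 0.1368 0.129 ]
 [0.4392 0.1685 0.133 ]]
```

Request:
{"op": "servo_tool", "data": {
  "targets": [
    {"xyz": [-0.001,0,0],"twist": [0,0.005,0.005],"jaw": 0},
    {"xyz": [-0.002,-0.002,0.008],"twist": [0,0.01,0.01],"jaw": 0},
    {"xyz": [-0.002,0,0.018],"twist": [0,0.01,0.01],"jaw": 0},
    {"xyz": [-0.002,0,0.028],"twist": [0,0.01,0.01],"jaw": 0},
    {"xyz": [-0.002,0,0.028],"twist": [0,0.01,0.01],"jaw": 0},
    {"xyz": [-0.002,0,0.028],"twist": [0,0.01,0.01],"jaw": 0}
  ]
}}

```text
clock: 22.78
tcp_pos: [0.4417, 0.1619, 0.0803]
orientation: [-0.281, 0.919, -0.263, 0.08]
wrist_force: [0.5, -0.4, -2.0]
finger_gap: 0.0137
```

```bash
python3 - <<'E'
from h import *
floor('scene',beta=-34)
L,g,Rs=scoopfit(np.zeros(3),None,0,0,BETA);print(g,Rs)
path([pose(-122,0,grip=[g[0],g[1],z]) for z in(.065,.059)])
E
```

```text
scene 298 g [0.4364 0.1528 0.0964] floor top z@.09 -0.05616862946874994 slopes [ 0.0075 -0.0174] extra pitch deg -0.4315651244730787 spout y [-0.032   0.0259] front [0.0986 0.1019]
[0.4364 0.1528 0.0964] [[-0.5291  0.8486 -0.0007]
 [-0.8486 -0.5291  0.0003]
 [-0.0001  0.0008  1.    ]]
t 22.83 tcp [0.4421 0.1618 0.0807] F [ 1.0347 -0.8846 -2.3709] gap 0.0139
xyz [-0.0, 0.018, 0.026] tw [-0.0, -0.0, 0.001] | 0.0 [0.147 0.145 0.139 0.183] [-0.22  0.02 -0.9   0.43  0.56  1.97]
xyz [-0.0, 0.021, 0.031] tw [-0.0, -0.0, 0.001] | 0.0 [0.149 0.147 0.141 0.186] [-0.22  0.03 -0.91  0.41  0.56  1.97]
```

Request:
{"op": "servo_tool", "data": {
  "targets": [
    {"xyz": [0,0.006,0.009],"twist": [0,0,0],"jaw": 0},
    {"xyz": [0,0.012,0.018],"twist": [0,0,0],"jaw": 0},
    {"xyz": [0,0.018,0.026],"twist": [0,0,0],"jaw": 0},
    {"xyz": [0,0.02,0.029],"twist": [0,0,0],"jaw": 0},
    {"xyz": [0,0.021,0.031],"twist": [0,0,0],"jaw": 0},
    {"xyz": [0,0.021,0.031],"twist": [0,0,0],"jaw": 0},
    {"xyz": [0,0.021,0.031],"twist": [0,0,0],"jaw": 0.3},
    {"xyz": [0,0.021,0.031],"twist": [0,0,0],"jaw": 0.6},
    {"xyz": [0,0.021,0.031],"twist": [0,0,0],"jaw": 1},
    {"xyz": [0,0.021,0.031],"twist": [0,0,0],"jaw": 1},
    {"xyz": [0,0.021,0.005],"twist": [0,0,0],"jaw": 1},
    {"xyz": [0,0.021,-0.03],"twist": [0,0,0],"jaw": 1}
  ],
  "squeeze": 30
}}

```text
clock: 23.83
tcp_pos: [0.4216, 0.1347, 0.0923]
orientation: [-0.281, 0.92, -0.262, 0.078]
wrist_force: [0.6, -1.0, -0.9]
finger_gap: 0.0838
```

Request:
{"op": "servo_tool", "data": {
  "targets": [
    {"xyz": [0,0,-0.03],"twist": [0,0,0],"jaw": 1},
    {"xyz": [0,0,-0.06],"twist": [0,0,0],"jaw": 1},
    {"xyz": [0,0,-0.06],"twist": [0,0,0],"jaw": 1},
    {"xyz": [0,0,-0.06],"twist": [0,0,0],"jaw": 1},
    {"xyz": [0,0,-0.06],"twist": [0,0,0],"jaw": 1}
  ]
}}

```text
clock: 24.25
tcp_pos: [0.4063, 0.105, 0.143]
orientation: [-0.281, 0.92, -0.262, 0.081]
wrist_force: [-0.3, -0.8, -0.1]
finger_gap: 0.0855
```

```bash
python3 - <<'E'
from h import *
path([])
for nm in('wrist','scene','top'):
    c=grip(nm,.435,.16);P=cloud(c);hsv=cv2.cvtColor(c["color"],cv2.COLOR_RGB2HSV)
    # world frame scoop coords from yaw -122, grip (.436,.155)
    S=R.from_euler('z',-122,degrees=True).as_matrix();L=(P-np.array([.436,.155,0]))@S
    f=(abs(L[...,1])<.018)&(L[...,0]>.03)&(L[...,0]<.085)&(L[...,2]<.02)&(L[...,2]>-.01)
    if f.sum()>30:
        k=L[f];A=np.c_[k[:,:2],np.ones(len(k))];co=np.linalg.lstsq(A,k[:,2],rcond=None)[0];print('   floor z',np.median(k[:,2]),'slope',co[:2])
    b=(abs(L[...,1])<.03)&(abs(L[...,0])<.1)&(L[...,2]<.045)&(L[...,2]>-.005)&(hsv[...,1]>90)&(hsv[...,0]<15)&(hsv[...,2]>40);print('   brown low px in scoop',b.sum())
    d=P-C;yv=np.array([1,.024,0]);m=(abs(d@yv)<.028)&(abs(d@SL)<.009)&(abs(d@NI)<.1)
    if m.sum()>20: print('   slot depth',m.sum(),np.percentile((d@NI)[m],[5,50,95]))
    # bystanders compare with start
    if nm!='wrist':
        O=np.load(nm+'.npy')
        for n,(x,y,r) in dict(tee=(.675,.115,.06),cap=(.685,.18,.05),mug=(.7,0,.08),pliers=(.36,-.19,.12)).items():
            o=[]
            for Q in(O,P):
                k=Q[(np.hypot(Q[...,0]-x,Q[...,1]-y)<r)&(Q[...,2]>.008)&(Q[...,2]<.12)];o.append((len(k),np.median(k,0).round(3) if len(k) else None))
            print('   ',n,o)
E
```

```text
t 24.25 tcp [0.4063 0.105  0.143 ] F [-0.2878 -0.7821 -0.0785] gap 0.0855
wrist 1199 [0.4329 0.1476 0.0728] ((433.8656311035156, 150.18414306640625), (79.0597152709961, 14.749496459960938), 56.88084030151367) [0.0702 0.073  0.0743]
   walls ((430.0157470703125, 142.29483032226562), (130.1314239501953, 68.96826171875), 58.013671875)
   floor z 0.0019792329562833277 slope [-0.     -0.0004]
   brown low px in scoop 0
   slot depth 169 [0.0028 0.0039 0.0056]
scene 79 [0.436  0.157  0.0739] ((432.97357177734375, 154.2530517578125), (73.97494506835938, 12.108271598815918), 56.06986999511719) [0.0695 0.0745 0.0762]
   walls ((429.4206237792969, 145.89312744140625), (144.58084106445312, 71.67713165283203), 58.742401123046875)
   floor z 0.003044676547556857 slope [-0.0002  0.0079]
   brown low px in scoop 0
   slot depth 125 [-0.0001  0.0029  0.0054]
    tee [(598, array([0.696, 0.135, 0.034])), (579, array([0.697, 0.135, 0.035]))]
    cap [(526, array([0.699, 0.165, 0.03 ])), (521, array([0.699, 0.165, 0.03 ]))]
    mug [(1822, array([0.706, 0.001, 0.062])), (1824, array([0.706, 0.001, 0.062]))]
    pliers [(860, array([ 0.353, -0.174,  0.012])), (605, array([ 0.323, -0.189,  0.012]))]
top 284 [0.4323 0.1483 0.0739] ((432.8714599609375, 148.92745971679688), (77.44007873535156, 14.125426292419434), 57.51028060913086) [0.07   0.0739 0.077 ]
   walls ((436.08062744140625, 151.97149658203125), (111.5310287475586, 69.46754455566406), 57.77061080932617)
   floor z 0.0032436017774356563 slope [ 0.0288 -0.0014]
   brown low px in scoop 0
   slot depth 217 [0.0014 0.0037 0.0059]
    tee [(703, array([0.699, 0.124, 0.034])), (697, array([0.7  , 0.124, 0.034]))]
    cap [(554, array([0.702, 0.192, 0.032])), (555, array([0.702, 0.192, 0.032]))]
    mug [(1140, array([ 0.68 , -0.005,  0.048])), (1128, array([ 0.68 , -0.004,  0.047]))]
    pliers [(1429, array([ 0.346, -0.18 ,  0.012])), (1200, array([ 0.331, -0.188,  0.012]))]
```

```bash
python3 -c "
from h import *
print(env.hand_in())"
```

```text
the job is handed in; nothing more can be done
None
```

I tipped all three stubs through the slot into the tin, set the empty scoop flat on the table, let go of it and handed the job in at about 24 s. No verdict came back.

**How it went:**
- **Regrasp:** The first grip slipped and let the scoop tilt about 10° nose-down. The arm would also have been too close to the overhead duct when pouring. So I set the loaded scoop down and regrasped it lower, with the gripper leaned back. That took three more grasps, with the scoop turned on the table on the way, and it did not slip again.
- **Pour:** I nosed the lip in at about 25° and tipped to 47° with the lip about 20 mm past the lid. Wrist force readings stayed at a few newtons throughout.

**Last checks:**
- **Stubs:** No brown pixels were left inside the scoop from any camera, and none showed on the table from the scene camera. The held weight looked lighter, though that reading is noisy. I could not see the stubs inside the tin.
- **Flap:** The slot depth reads 3–4 mm below the lid, the same as at the start, so the flap is shut.
- **Scoop:** It stands flat, with its grip top at z ≈ 0.074 m and the wrist camera showing no slope. The top camera gave a slope of 0.03, still well inside the limit. The fingers are open and clear.
- **Bystanders:** The mug, tee and cap are unmoved to within about 1 mm.

**Not confirmed:**
- **Pliers:** Their measured centre differed by 15–30 mm from the start. Fewer of their pixels were visible, so I put this down to the arm hiding part of them. The arm never worked near them.
- **Lid:** One scan gave 23 stray points just above the lid, which I did not follow up.

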